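# Set up the bead-threading place

### The arm

A 6-joint arm with a two-finger parallel gripper is mounted at the origin on the work surface. World frame = base frame: x ahead of the robot, y to its left, z up, the work surface at z = 0. Lengths are in mm, angles in rad, forces in N, time in s.
With the tool pointing down it reaches from about 400 to 925 mm from the base axis. Payload 12.5 kg.
Tool frame: the origin (TCP) lies on the centre line of the jaws, within the pads' length; the fingertips stand 17 mm ahead of it and the grasp point (between the pads) lies 2 mm behind it; z points along the fingers, y is the line along which they close (so a half turn about z gives the same grasp; the last joint's range is limited). The gripper opens to 95 mm and grips with 3 to 60 N. Pads are 20 mm wide; open, the fingers measure 119 mm over their backs; the gripper's body (75 mm by 180 mm) begins 59 mm behind the grasp point.
Start: joints at [1.108, 0.491, 1.559, -0, 1.092, -0.106], TCP at [218.282, 585.66, 231.661] pointing down, gripper open.
Joint ranges: [-3.1, 3.1], [-0.84, 2.19], [0.05, 2.79], [-1.13, 4.28], [0.06, 2.93], [-2.69, 2.69]. Speed limits (rad/s): [2.22, 2.22, 2.79, 3.14, 3.14, 3.14].

### API

Orientations are given as [roll, pitch, yaw] about the fixed x, y, z axes, in that order (R = Rz(yaw) Ry(pitch) Rx(roll)).
In Python, from cell import env gives the robot as it stands.
- The arm moves only by the tool drive_tool, never from a script. Its argument "deltas" is text: rows parted by semicolons, each of 4 numbers parted by spaces: the shift along the world's x, y, z normalised to -1 to 1, where 1 is 100 mm, then the turn about the world's z normalised to -1 to 1, where 1 is 180 degrees. A call has 1 to 10 rows; each row shifts and turns the commanded pose from where the row before left it; what a row does not reach is not made up. A row lasts 1/12 s, in which the tool goes at most 41.7 mm and 7.16 degrees, less where a joint would pass 70% of its speed; a pose out of reach is approached as far as the arm can. A call with a number of a shift or a turn outside -1 to 1 is refused whole. A call with a gripper value outside its range is refused whole. "gripper" is the closure, from 0 (fully open) to 1 (shut), set as the call begins (left out, the last holds). The fingers move at their own pace and stop on an object; the grip force is fixed at half the most. Time passes only in rows, so rows that do not move let the fingers close. It gives the time, the measured TCP pose, the force, the opening and the grip force at its end, in the units of the state.
- env.state(): the state, without advancing time (a new reading comes with each control period).
- env.read_camera(name): name is "scene" or "top" or "wrist"; returns (picture, depth): 384x512x3 uint8, red, green, blue; 384x512 float32, mm along the optical axis (not along the pixel's ray), 0 where there is no reading.
- env.camera_params(name): a dict with "mtx" (3x3 intrinsics, pixels), "camera_from_world" (4x4, takes a point from world to camera coordinates); the wrist camera has in their place "mount" (4x4, takes a point from camera to tool coordinates, whose origin is the TCP and whose axes are the flange's). Camera axes: x right, y down, z forward; pixel columns grow to the right and rows downward; lengths in mm; the calibration is good to about 2 mm. The wrist camera is an equidistant fisheye: a pixel r from the principal point sees the ray r / f radians off the axis. A picture is of the moment at which its call begins: read the wrist's pose just before it. camera_params takes no time and is no camera call.
- env.job_done(): hands the job in; it is judged then, once.
The state is a dict: "t": time; "joints": joint angles; "qvel": joint speeds; "tau": joint torques, N m; "eef_pos": TCP position; "tcp_rot": TCP orientation; "ft_force": force on the tool from outside, world axes, zero at the start; "moment": the same for the moment, N m; "opening": opening from 0.0 (shut) to 1.0 (fully open); "grip_force": force on a finger pad.
Only numpy, scipy, OpenCV 4.12 (cv2) and the standard library are available. Lean on these libraries where they do the work, as an engineer would, in place of code of your own. Each camera call takes 0.05 s, during which the arm holds its last target. There are 200 camera calls.

### The job

Get the table ready for bead threading: tip the clay beads out of each scoop, with its lip held low over the V-trough, so that every bead comes to lie in line along the bottom of the fold, and stand the emptied scoops back upright on their plywood board. Also lay all the wooden threading needles flat, singly and lengthwise in the dark needle tray with every eye towards the thick end block; leave the pot, jar and bowl where they are.

Things in the scene. Friction and masses are not known exactly. Their poses are not given: they have to be found in the camera images.
- trough: Fixed V-trough of aluminium angle on the table in front of the robot, its level fold pointing roughly away from it. Origin on the table under the middle of the fold; y along the fold, z up. Inner fold line 14 mm above the table; two walls of 55 mm slope length at 45 degrees, rims 53 mm above the table and 78 mm apart; 280 mm long inside, closed by 5 mm plywood end plates and set in plywood sides, all 53 mm high (box 86 mm wide).
- board: Fixed plywood ware board 150 x 340 x 12 mm (x, y, z) beside the trough (on its +x side), on which the two scoops stand at the start. Origin at the centre of its underside (on the table), long side along its y.
- scoop1_grip (a point): Point in the upright wooden handle (22 x 26 mm in x, y; pinch across y) of a loose aluminium bead scoop, 0.16 kg, 108 mm wide, holding 1 to 3 beads side by side. Point 45 mm above the scoop's underside, 19 mm below the handle's top. Axes: y across the scoop, z up, the pouring lip looks along -x (roughly to the trough at the start). The bay's back wall (24 mm high) ends 16 mm before the handle's centre.
- scoop1_lip (a point): Middle of that scoop's pouring lip, on the upper face of its 4 mm floor; axes as for the handle point, which is 62 mm behind (+x) and 41 mm above. Bead bay behind it: 40 mm deep (x), 100 mm wide, walls 24 mm high. A 2 mm ridge at the lip keeps beads in until the scoop is tipped some 30 to 35 degrees lip-down; then they roll out over it.
- scoop2_grip (a point): Point in the upright wooden handle (22 x 26 mm in x, y; pinch across y) of a loose aluminium bead scoop, 0.16 kg, 108 mm wide, holding 1 to 3 beads side by side. Point 45 mm above the scoop's underside, 19 mm below the handle's top. Axes: y across the scoop, z up, the pouring lip looks along -x (roughly to the trough at the start). The bay's back wall (24 mm high) ends 16 mm before the handle's centre.
- scoop2_lip (a point): Middle of that scoop's pouring lip, on the upper face of its 4 mm floor; axes as for the handle point, which is 62 mm behind (+x) and 41 mm above. Bead bay behind it: 40 mm deep (x), 100 mm wide, walls 24 mm high. A 2 mm ridge at the lip keeps beads in until the scoop is tipped some 30 to 35 degrees lip-down; then they roll out over it.
- bead1_c (a point): Centre of a loose terracotta tube bead: cylinder 26 mm in diameter, 28 mm long, about 25 g, its axis along its own y, dark bore in both ends; starts lying in a scoop with its axis across the scoop's width. May be absent. In line in the trough its centre lies 18 mm above the fold.
- bead2_c (a point): Centre of a loose terracotta tube bead: cylinder 26 mm in diameter, 28 mm long, about 25 g, its axis along its own y, dark bore in both ends; starts lying in a scoop with its axis across the scoop's width. May be absent. In line in the trough its centre lies 18 mm above the fold.
- bead3_c (a point): Centre of a loose terracotta tube bead: cylinder 26 mm in diameter, 28 mm long, about 25 g, its axis along its own y, dark bore in both ends; starts lying in a scoop with its axis across the scoop's width. May be absent. In line in the trough its centre lies 18 mm above the fold.
- bead4_c (a point): Centre of a loose terracotta tube bead: cylinder 26 mm in diameter, 28 mm long, about 25 g, its axis along its own y, dark bore in both ends; starts lying in a scoop with its axis across the scoop's width. May be absent. In line in the trough its centre lies 18 mm above the fold.
- bead5_c (a point): Centre of a loose terracotta tube bead: cylinder 26 mm in diameter, 28 mm long, about 25 g, its axis along its own y, dark bore in both ends; starts lying in a scoop with its axis across the scoop's width. May be absent. In line in the trough its centre lies 18 mm above the fold.
- bead6_c (a point): Centre of a loose terracotta tube bead: cylinder 26 mm in diameter, 28 mm long, about 25 g, its axis along its own y, dark bore in both ends; starts lying in a scoop with its axis across the scoop's width. May be absent. In line in the trough its centre lies 18 mm above the fold.
- needle1_c (a point): Centre of a loose flat wooden threading needle 200 mm long, lying at the start on a thin (4 mm) fixed cork mat on the side away from the tray; shaft 12 mm wide (y) and 10 mm thick (z), a 28 mm round head with the eye at its +x end, a point at its -x end; about 30 g. x along its length towards the eye, z normal to the flat. May be absent.
- needle1_eye (a point): Centre of that needle's eye, 84 mm from the needle's centre along its +x; same axes.
- needle2_c (a point): Centre of a loose flat wooden threading needle 200 mm long, lying at the start on a thin (4 mm) fixed cork mat on the side away from the tray; shaft 12 mm wide (y) and 10 mm thick (z), a 28 mm round head with the eye at its +x end, a point at its -x end; about 30 g. x along its length towards the eye, z normal to the flat. May be absent.
- needle2_eye (a point): Centre of that needle's eye, 84 mm from the needle's centre along its +x; same axes.
- needle3_c (a point): Centre of a loose flat wooden threading needle 200 mm long, lying at the start on a thin (4 mm) fixed cork mat on the side away from the tray; shaft 12 mm wide (y) and 10 mm thick (z), a 28 mm round head with the eye at its +x end, a point at its -x end; about 30 g. x along its length towards the eye, z normal to the flat. May be absent.
- needle3_eye (a point): Centre of that needle's eye, 84 mm from the needle's centre along its +x; same axes.
- needle4_c (a point): Centre of a loose flat wooden threading needle 200 mm long, lying at the start on a thin (4 mm) fixed cork mat on the side away from the tray; shaft 12 mm wide (y) and 10 mm thick (z), a 28 mm round head with the eye at its +x end, a point at its -x end; about 30 g. x along its length towards the eye, z normal to the flat. May be absent.
- needle4_eye (a point): Centre of that needle's eye, 84 mm from the needle's centre along its +x; same axes.
- tray: Fixed dark wooden needle tray, left or right of the trough (varies), 240 x 190 mm (x, y) outside, 230 x 180 inside, floor 5 mm above the table, walls 15 mm high. Origin at the centre of its underside (on the table), long side along x. A thick pale wooden end block (22 mm thick, 30 mm high) stands along the outside of its +x end: the end for the needles' eyes.
- pot: Bystander to be left alone: small terracotta pot, 64 mm wide, 60 mm high. Origin at the centre of its underside.
- jar: Bystander to be left alone: glass jar with white cap, 60 mm wide, 90 mm high. Origin at the centre of its underside.
- bowl: Bystander to be left alone: white ceramic bowl, 100 mm wide, 40 mm high. Origin at the centre of its underside.

How it is judged (in metres and radians):
On the way, in this order (a step that is already met when the one before it is completed fails the run):
1. a scoop is tipped (more than 0.5 rad) with its lip low over the trough (below 130 mm above the table) (((angle between scoop1_grip's own z axis and vertical above 0.5 rad and height (world z) of scoop1_lip below 0.13 m and x of scoop1_lip in the frame of trough between -0.05 and 0.06 m and y of scoop1_lip in the frame of trough between -0.14 and 0.14 m) or (angle between scoop2_grip's own z axis and vertical above 0.5 rad and height (world z) of scoop2_lip below 0.13 m and x of scoop2_lip in the frame of trough between -0.05 and 0.06 m and y of scoop2_lip in the frame of trough between -0.14 and 0.14 m))), for 0.2 s.
2. every bead lies in line in the fold of the trough (x of bead1_c in the frame of trough between -0.008 and 0.008 m and y of bead1_c in the frame of trough between -0.14 and 0.14 m and z of bead1_c in the frame of trough between 0.026 and 0.039 m and angle between the y axis of each of bead1_c, bead2_c, bead3_c, bead4_c, bead5_c, bead6_c and the y axis of trough, either way round below 0.2 rad and x of bead2_c in the frame of trough between -0.008 and 0.008 m and y of bead2_c in the frame of trough between -0.14 and 0.14 m and z of bead2_c in the frame of trough between 0.026 and 0.039 m and x of bead3_c in the frame of trough between -0.008 and 0.008 m and y of bead3_c in the frame of trough between -0.14 and 0.14 m and z of bead3_c in the frame of trough between 0.026 and 0.039 m and x of bead4_c in the frame of trough between -0.008 and 0.008 m and y of bead4_c in the frame of trough between -0.14 and 0.14 m and z of bead4_c in the frame of trough between 0.026 and 0.039 m and x of bead5_c in the frame of trough between -0.008 and 0.008 m and y of bead5_c in the frame of trough between -0.14 and 0.14 m and z of bead5_c in the frame of trough between 0.026 and 0.039 m and x of bead6_c in the frame of trough between -0.008 and 0.008 m and y of bead6_c in the frame of trough between -0.14 and 0.14 m and z of bead6_c in the frame of trough between 0.026 and 0.039 m), for 0.2 s.
At the end, for the whole second after the job is handed in: Each bead in the fold: 8 mm sideways, centre 26-39 mm up, axis within 0.2 rad. Both scoops upright (0.1 rad) on the board. Each needle flat on the tray floor, centre within 40 mm lengthwise and 85 mm sideways, 0.2 rad, eye towards the end block (all of step 2 and x of scoop1_grip in the frame of board between -0.08 and 0.1 m and y of scoop1_grip in the frame of board between -0.17 and 0.17 m and z of scoop1_grip in the frame of board between 0.052 and 0.062 m and angle between each of scoop1_grip, scoop2_grip's own z axis and vertical below 0.1 rad and x of scoop2_grip in the frame of board between -0.08 and 0.1 m and y of scoop2_grip in the frame of board between -0.17 and 0.17 m and z of scoop2_grip in the frame of board between 0.052 and 0.062 m and x of needle1_c in the frame of tray between -0.04 and 0.04 m and y of needle1_c in the frame of tray between -0.085 and 0.085 m and z of needle1_c in the frame of tray between 0.005 and 0.014 m and angle between the x axis of each of needle1_c, needle2_c, needle3_c, needle4_c and the x axis of tray, either way round below 0.2 rad and x of each of needle1_eye, needle2_eye, needle3_eye, needle4_eye in the frame of tray above 0.03 m and x of needle2_c in the frame of tray between -0.04 and 0.04 m and y of needle2_c in the frame of tray between -0.085 and 0.085 m and z of needle2_c in the frame of tray between 0.005 and 0.014 m and x of needle3_c in the frame of tray between -0.04 and 0.04 m and y of needle3_c in the frame of tray between -0.085 and 0.085 m and z of needle3_c in the frame of tray between 0.005 and 0.014 m and x of needle4_c in the frame of tray between -0.04 and 0.04 m and y of needle4_c in the frame of tray between -0.085 and 0.085 m and z of needle4_c in the frame of tray between 0.005 and 0.014 m); the robot touches nothing.
It fails at once if the pot is disturbed (moved over 30 mm) (distance of pot from where it was at the start of the episode above 0.03 m).
It fails at once if the jar is disturbed (moved over 30 mm) (distance of jar from where it was at the start of the episode above 0.03 m).
It fails at once if the bowl is disturbed (moved over 30 mm) (distance of bowl from where it was at the start of the episode above 0.03 m).
Of bead1, bead2, bead3, bead4, bead5, bead6 only 4 to 6 are there at a start; the rules pass over those that are not, and their reading is None.
Of needle1, needle2, needle3, needle4 only 3 to 4 are there at a start; the rules pass over those that are not, and their reading is None.
At some moment in a run one of needle1, needle2, needle3, needle4 may be knocked a few centimetres aside while the robot is not near it.
Once in a run the grip may slacken for a moment while it holds something.
It also fails if it takes over 208 s, if anything falls off the work surface, if the arm or the gripper's body presses on something with over 40 N, if the wrist force passes 120 N, or if a joint passes its speed limit or range.

## Working session

There is one attempt and no reset: what is moved stays moved. The work goes in short steps, Python scripts to look and compute and a tool call to move; the robot and the scene stay as the last step left them, time stands still between calls to the robot, and variables do not carry over. Pictures are saved under pics/ and viewed, at most 14 in all, crops included, and the job is handed in when it is done.

Besides the shell and the picture viewer there is one more tool, called after "Request:" as a command line: name --argument value ..., lists and objects as JSON in quotes. drive_tool: Moves the arm, as the interface text tells. Its arguments: {"type":"object","properties":{"deltas":{"type":"string"},"gripper":{"type":"number"}},"required":["deltas"]}

```bash
ls; mkdir -p pics
cat > h.py <<'E'
import numpy as np, cv2
from cell import env
def snap(n,f,z=1,crop=None):
    im,d=env.read_camera(n); np.savez('pics/'+f+'.npz',im=im,d=d)
    o=im[:,:,::-1]
    if crop: r0,r1,c0,c1=crop; o=o[r0:r1,c0:c1]
    o=cv2.resize(o,None,fx=z,fy=z,interpolation=cv2.INTER_CUBIC)
    cv2.imwrite('pics/'+f+'.png',o); return im,d
def unproj(n,u,v,d):
    P=env.camera_params(n);K=P['mtx'];T=np.linalg.inv(P['camera_from_world'])
    u,v,d=map(np.asarray,(u,v,d))
    p=np.stack([(u-K[0,2])/K[0,0]*d,(v-K[1,2])/K[1,1]*d,d,np.ones_like(d)],-1)
    return (p@T.T)[...,:3]
def cloud(n,d):
    v,u=np.mgrid[:384,:512]; return unproj(n,u,v,d.astype(float))
def atz(n,u,v,z):
    P=env.camera_params(n);K=P['mtx'];T=np.linalg.inv(P['camera_from_world'])
    c=T[:3,3]; r=T[:3,:3]@np.array([(u-K[0,2])/K[0,0],(v-K[1,2])/K[1,1],1]); return c+r*(z-c[2])/r[2]
E
python3 - <<'E'
from h import *
snap('top','top0',1.5); snap('scene','scene0',1.5)
for n in('top','scene'):
    P=env.camera_params(n); T=np.linalg.inv(P['camera_from_world']); print(n,P['mtx'][0],T.round(2).tolist())
print(env.state())
E
```

```text
pics
top [366.98751938   0.         252.06081033] [[-0.03, -0.99, 0.14, 449.57], [-1.0, 0.03, 0.01, -30.22], [-0.01, -0.14, -0.99, 1012.67], [0.0, 0.0, 0.0, 1.0]]
scene [472.48827468   0.         261.94542639] [[-0.85, 0.4, -0.35, 1013.0], [0.53, 0.62, -0.58, 688.85], [-0.01, -0.68, -0.74, 970.53], [0.0, 0.0, 0.0, 1.0]]
{'t': 0.1, 'joints': array([ 1.10839272e+00,  4.91521971e-01,  1.55934461e+00, -3.09908096e-05,
        1.09173714e+00, -1.05611086e-01]), 'qvel': array([-9.10347428e-04, -2.90410747e-03, -2.78511285e-03, -1.08126776e-03,
       -8.86361766e-05, -3.60819900e-04]), 'tau': array([ 3.37524485e-03, -6.13624549e+01, -2.58609992e+01,  6.94777141e-02,
        4.70365933e-02, -4.45913224e-05]), 'eef_pos': array([218.20234457, 585.4741223 , 231.12120616]), 'tcp_rot': array([-3.14058433e+00, -7.92465448e-05,  2.78481440e+00]), 'ft_force': array([-0.96566608, -0.30933842,  0.8706738 ]), 'moment': array([-0.03759304, -0.06350781, -0.05177782]), 'grip_force': 0.0, 'opening': 1.0025800221941668}
```

View pics/top0.png

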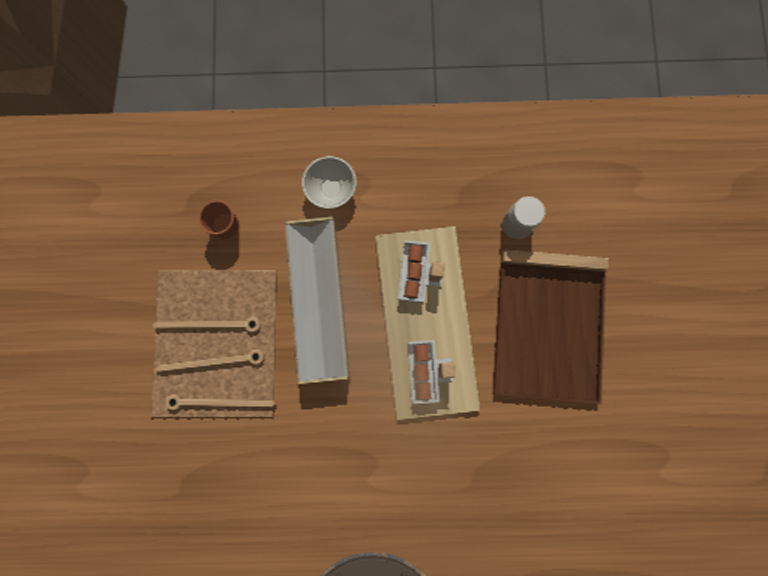

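View pics/scene0.png

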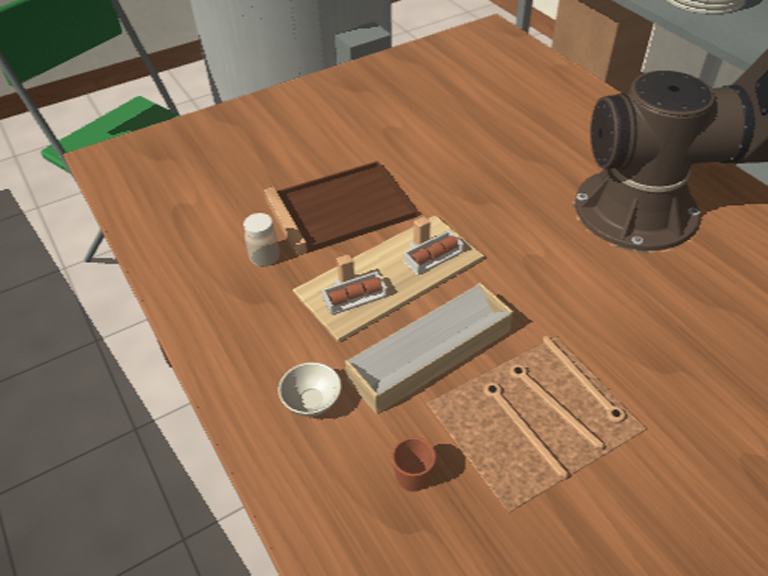

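The top view shows (in view pixels) the needles on the cork at (205,325), (210,362) and (220,404), the trough at (318,300) and the tray at (550,335). The scoops hold 3 beads each and have handles at (437,271) and (447,370). The eyes are on the right of needles 1 and 2 and on the left of needle 3.

```bash
cat > meas.py <<'E'
from h import *
def rect(name,pts):
    (c,s,a)=cv2.minAreaRect(pts[:,:2].astype(np.float32)); print(name,len(pts),'c',np.round(c,1),'size',np.round(s,1),'ang',round(a,2))
def box(C,im,u0,u1,v0,v1):
    s=np.s_[int(v0/1.5):int(v1/1.5),int(u0/1.5):int(u1/1.5)]; return C[s].reshape(-1,3),im[s].reshape(-1,3).astype(int)
def needles(im,d):
    C=cloud('top',d); P,c=box(C,im,145,283,265,425)
    h=P[:,2]; 
    sl=np.s_[int(265/1.5):int(425/1.5),int(145/1.5):int(283/1.5)]
    m=((C[sl][...,2]>10)).astype(np.uint8)
    n,l,st,_=cv2.connectedComponentsWithStats(m)
    for i in range(1,n):
        if st[i,4]<60: continue
        p=C[sl][l==i]; rect('needle?',p); print('   z',np.median(p[:,2]))
if __name__=='__main__':
    Z=np.load('pics/top0.npz');im,d=Z['im'],Z['d'];C=cloud('top',d)
    P,c=box(C,im,290,370,450,520); print('table z',np.median(P[:,2]))
    P,c=box(C,im,370,490,220,430); print('boardz'); m=(P[:,2]>6)&(P[:,2]<17); rect('board',P[m])
    for n,b in(('h1',(425,450,258,285)),('h2',(436,460,357,383))):
        P,c=box(C,im,*b); m=P[:,2]>62; print(n,P[m].mean(0).round(1),P[m][:,2].max()); rect(n,P[m])
    for n,b in(('s1',(392,436,236,312)),('s2',(402,442,335,412))):
        P,c=box(C,im,*b); m=(P[:,2]>22); rect(n,P[m])
        m=(c[:,0]>1.7*c[:,2])&(P[:,2]>26); rect(n+'beads',P[m])
    P,c=box(C,im,280,355,210,390); m=P[:,2]>40; rect('trough',P[m]); print(np.percentile(P[m][:,2],[10,50,90]))
    P,c=box(C,im,490,612,262,412); m=(P[:,2]>9)&(P[:,2]<22); rect('tray',P[m])
    P,c=box(C,im,500,612,248,275); m=(P[:,2]>24)&(P[:,2]<36); rect('block',P[m])
    needles(im,d)
    for n,u,v in(('e1',252,324.5),('e2',256,356.5),('e3',173,402.5),('p1',155,325.5),('p2',158,371),('p3',274,405),('jar',529,212),('bowl',329,184),('pot',218,219)):
        print(n,atz('top',u/1.5,v/1.5,{'jar':90,'bowl':40,'pot':60}.get(n,14)).round(1))
E
python3 meas.py
```

```text
table z -0.5865989167299404
boardz
board 5452 c [ 528.4 -102.1] size [340.1 168.8] ang 4.89
h1 [ 606.3 -125.5  106.4] 1012.6687645102722
h1 88 c [534.4 -88.4] size [ 26.2 204.1] ang 62.87
h2 [ 439.9 -137.7   84.5] 1012.6687645102722
h2 93 c [441.3 -90.3] size [120.5  22.6] ang 88.26
s1 496 c [557.  -83.8] size [ 62.1 231.9] ang 78.45
s1beads 286 c [ 616.2 -101.8] size [49.1 93.9] ang 82.39
s2 472 c [438.3 -79.5] size [ 98.7 107.3] ang 89.77
s2beads 268 c [444.7 -91.4] size [95.6 77.1] ang 46.58
trough 1513 c [573.4  55.2] size [290.4 148.4] ang 5.06
[41.75802912 48.19527459 52.72272772]
tray 766 c [ 503.1 -335. ] size [192.1 241.4] ang 83.37
block 563 c [ 632.5 -348.7] size [189.   22.5] ang 83.48
needle? 356 c [529.8 289.2] size [ 25.2 194.5] ang 1.8
   z 13.464218791092549
needle? 349 c [467.8 174.7] size [410.   34.1] ang 89.68
   z 13.355217639342754
needle? 358 c [407.6 163.5] size [ 42.4 394.2] ang 6.1
   z 13.57137219790718
e1 [530.3 206.4  14. ]
e2 [472.2 198.9  14. ]
e3 [394.6 347.3  14. ]
p1 [533.4 383.4  14. ]
p2 [451.1 375.7  14. ]
p3 [385.4 166.5  14. ]
jar [ 704.6 -288.4   90. ]
bowl [782.2  59.8  40. ]
pot [716.7 256.9  60. ]
```

```bash
cat > m2.py <<'E'
from meas import *
Z=np.load('pics/top0.npz');im,d=Z['im'],Z['d'];C=cloud('top',d)
def big(m):
    n,l,st,_=cv2.connectedComponentsWithStats(m.astype(np.uint8)); return l==1+np.argmax(st[1:,4])
for n,b in(('h1',(420,455,250,290)),('h2',(430,465,350,390))):
    P,c=box(C,im,*b); m=(P[:,2]>66)&(P[:,2]<85); print(n,np.median(P[m],0).round(1),m.sum()); rect(n,P[m])
for n,b in(('s1',(392,436,236,312)),('s2',(402,442,335,412))):
    P,c=box(C,im,*b); m=(P[:,2]>30)&(P[:,2]<45)&(c.max(1)-c.min(1)<35); rect(n,P[m])
    m=(c[:,0]>1.7*c[:,2])&(P[:,2]>32)&(P[:,2]<48); rect(n+'beads',P[m]); print(P[m].mean(0))
v,u=np.mgrid[:384,:512]
w=(u>185)&(u<240)&(v>138)&(v<262)
t=big((C[...,2]>5)&(C[...,2]<60)&w); P=C[t];rect('trough',P[P[:,2]>46])
g=P[(P[:,2]<20)]; print('fold low',len(g),np.median(g,0)); 
from numpy.polynomial import polynomial as pp
g=P[(P[:,2]<26)&(P[:,0]>440)&(P[:,0]<690)]; print('fold y = ',np.polyfit(g[:,0],g[:,1],1), np.median(g,0))
for lo in range(440,700,60):
    q=P[(abs(P[:,0]-lo)<4)]; q=q[np.argsort(q[:,1])]; print(lo,[(round(a),round(b)) for a,b in q[::3,1:]])
w=(u>96)&(u<188)&(v>178)&(v<282)
m=((C[...,2]>9.5)&(C[...,2]<22)&w&(im[...,0]>im[...,2]+20)).astype(np.uint8)
n,l,st,_=cv2.connectedComponentsWithStats(m)
for i in range(1,n):
    if st[i,4]>60: rect('needle',C[l==i]); print(np.median(C[l==i],0))
E
python3 m2.py
```

```text
h1 [ 612.8 -129.4   74.9] 83
h1 83 c [ 612.1 -129.6] size [21.  24.4] ang 86.24
h2 [ 438.8 -139.3   75.1] 89
h2 89 c [ 439.8 -139.3] size [22.5 22.6] ang 88.56
s1 154 c [617.3 -97.5] size [ 57.9 108.4] ang 82.19
s1beads 257 c [ 616.2 -102. ] size [48.5 93.9] ang 82.69
[617.36641133 -89.59933078  39.19887448]
s2 146 c [ 438.4 -104.6] size [107.9  49.5] ang 2.29
s2beads 259 c [ 437.9 -107.6] size [42.3 91.1] ang 88.4
[437.47308886 -97.75509492  39.16147211]
trough 982 c [570.7  85. ] size [290.1  86.4] ang 4.29
fold low 531 [566.32638259  84.38483427  16.57334025]
fold y =  [ 0.07689587 39.70472349] [562.82616116  84.85598754  19.83221622]
440 [(32, 36), (34, 51), (36, 53), (39, 53), (42, 48), (44, 45), (47, 41), (50, 41), (53, 35), (56, 33), (59, 32), (61, 30), (65, 23), (68, 21), (70, 20), (74, 15), (76, 17), (79, 18), (79, 15), (81, 18), (84, 20), (86, 22), (89, 25), (91, 26), (93, 30), (96, 31), (98, 37), (100, 38), (103, 39), (105, 40), (107, 44), (109, 50), (112, 48), (114, 50), (117, 47)]
500 [(37, 29), (38, 50), (40, 52), (43, 51), (46, 47), (49, 44), (51, 43), (54, 39), (57, 3
[... 895 characters left out ...]
5, 37), (117, 42), (119, 43), (121, 47), (124, 47), (126, 52), (129, 51), (132, 48)]
680 [(50, 25), (51, 49), (53, 50), (56, 48), (62, 47), (65, 43), (68, 39), (71, 35), (74, 31), (77, 27), (80, 25), (83, 22), (87, 18), (90, 16), (92, 17), (96, 9), (98, 17), (100, 19), (103, 20), (105, 22), (108, 26), (110, 28), (112, 31), (115, 30), (119, 41), (121, 44), (124, 46), (126, 47), (129, 48), (131, 54), (134, 52)]
needle 354 c [529.8 289.2] size [ 25.2 194.5] ang 1.8
[533.26856661 281.13427372  13.331191  ]
needle 340 c [468.4 282.7] size [ 24.9 195.3] ang 2.98
[465.16042768 274.85761885  13.2663206 ]
needle 353 c [394.4 263.2] size [193.7  24.1] ang 88.37
[392.62907316 273.69962057  13.43969126]
```

Request:
drive_tool --deltas ".19 -.35 0 -.0213;.19 -.35 0 -.0213;.19 -.35 0 -.0213;.19 -.35 0 -.0213;.19 -.35 0 -.0213;.19 -.35 0 -.0213;.19 -.35 0 -.0213;.19 -.35 0 -.0213;.19 -.35 0 -.0213;.19 -.35 0 -.0213" --gripper 0.3

```text
t: 0.93
eef_pos: [408.7, 233.8, 231.6]
tcp_rot: [-3.142, -0.0, 2.112]
ft_force: [1.0, 0.8, 0.3]
opening: 0.697
grip_force: 0.0
```

Request:
drive_tool --deltas ".19 -.35 -.06 -.0213;.19 -.35 -.06 -.0213;.19 -.35 -.06 -.0213;.19 -.35 -.06 -.0213;.19 -.35 -.06 -.0213;.19 -.35 -.06 -.0213;.19 -.35 -.06 -.0213;.19 -.35 -.06 -.0213;.19 -.35 -.06 -.0213;.19 -.35 -.06 -.0213"

```text
t: 1.77
eef_pos: [598.8, -116.4, 171.1]
tcp_rot: [-3.141, -0.0, 1.443]
ft_force: [0.9, 0.9, 0.9]
opening: 0.702
grip_force: 0.0
```

Request:
drive_tool --deltas "0 0 0 0;0 0 0 0"

```text
t: 1.93
eef_pos: [598.3, -116.0, 170.4]
tcp_rot: [-3.14, -0.0, 1.444]
ft_force: [-0.7, 1.0, -0.2]
opening: 0.699
grip_force: 0.0
```

Request:
drive_tool --deltas ".07 -.07 -.2 0;.07 -.065 -.2 0;0 0 -.25 0;0 0 -.25 0;0 0 -.25 0;0 0 0 0"

```text
t: 2.43
eef_pos: [609.9, -125.9, 52.8]
tcp_rot: [-3.135, -0.001, 1.448]
ft_force: [-1.1, 0.0, -0.9]
opening: 0.703
grip_force: 0.0
```

Request:
drive_tool --deltas "0 0 0 0;0 0 0 0;0 0 0 0;0 0 0 0;0 0 0 0;0 0 0 0" --gripper 1

```text
t: 2.93
eef_pos: [612.5, -127.9, 57.5]
tcp_rot: [3.14, 0.0, 1.447]
ft_force: [0.1, 0.5, -0.6]
opening: 0.338
grip_force: 0.0
```

Request:
drive_tool --deltas "0 0 .04 0;0 0 .04 0;0 0 0 0;0 0 0 0"

```text
t: 3.27
eef_pos: [612.3, -127.9, 64.9]
tcp_rot: [3.141, 0.0, 1.446]
ft_force: [0.0, 0.3, -2.7]
opening: 0.272
grip_force: 29.8
```

Run:
```python
from h import *
print(env.state()['moment'],env.state()['t'])
snap('scene','sc1',3,(130,260,170,340))
```

```text
[-0.08544162  0.0742917  -0.02300892] 3.2667
```

View pics/sc1.png

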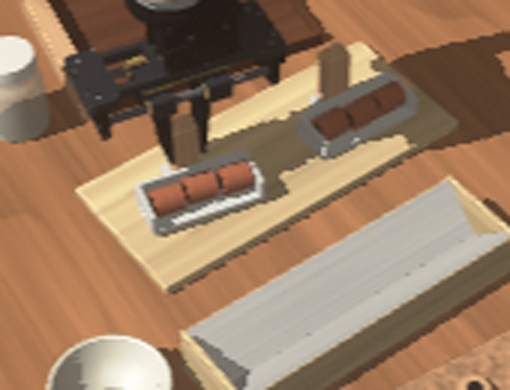

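Request:
drive_tool --deltas "0 0 .1 0;0 0 .1 0;0 0 .1 0;0 0 .1 0;0 0 .1 0;0 0 0 0"

```text
t: 3.82
eef_pos: [613.2, -128.1, 117.4]
tcp_rot: [3.138, 0.001, 1.447]
ft_force: [0.5, -0.1, -2.2]
opening: 0.273
grip_force: 29.8
```

```bash
cat > prof.py <<'E'
from h import *
def prof(cam='scene',save=None):
    s=env.state(); p=s['eef_pos']; yaw=s['tcp_rot'][2]; im,d=env.read_camera(cam)
    C=cloud(cam,d); ok=d>0
    x=np.array([np.cos(yaw),np.sin(yaw)]); y=np.array([np.sin(yaw),-np.cos(yaw)])
    r=C[...,:2]-p[:2]; f=r@x; l=r@y; z=C[...,2]-p[2]
    rr=im[...,0].astype(int); red=(rr>1.45*im[...,1])&(rr>1.9*im[...,2])
    m=ok&(abs(l)<54)&(f>6)&(f<80)&(z>-90)&(z<0)
    print('tcp',p.round(1),'t',round(s['t'],2),'mom',s['moment'].round(3))
    for a in range(8,80,4):
        q=m&(f>=a)&(f<a+4)
        if q.sum(): print(a+2,q.sum(),'z 5/50/95 %',np.percentile(z[q],[5,50,95]).round(0),'red',(q&red).sum(), 'redz',np.percentile(z[q&red],[50,95]).round(0) if (q&red).sum() else '')
prof() if __name__=='__main__' else 0
E
python3 prof.py
```

```text
tcp [ 613.2 -128.1  117.4] t 3.82 mom [-0.18   0.03  -0.068]
10 52 z 5/50/95 % [-26. -14.  -2.] red 0 redz 
14 52 z 5/50/95 % [-34. -26. -22.] red 0 redz 
18 74 z 5/50/95 % [-33. -26. -22.] red 0 redz 
22 9 z 5/50/95 % [-32. -24. -21.] red 1 redz [-35. -35.]
26 8 z 5/50/95 % [-32. -24. -20.] red 2 redz [-31. -29.]
30 26 z 5/50/95 % [-40. -21. -18.] red 7 redz [-21. -18.]
34 34 z 5/50/95 % [-33. -18. -17.] red 24 redz [-18. -17.]
38 63 z 5/50/95 % [-45. -19. -16.] red 53 redz [-19. -16.]
42 93 z 5/50/95 % [-45. -23. -18.] red 57 redz [-20. -17.]
46 151 z 5/50/95 % [-45. -29. -19.] red 95 redz [-25. -17.]
50 91 z 5/50/95 % [-45. -33. -23.] red 49 redz [-27. -21.]
54 52 z 5/50/95 % [-47. -43. -25.] red 4 redz [-28. -25.]
58 64 z 5/50/95 % [-48. -43. -29.] red 0 redz 
62 21 z 5/50/95 % [-45. -42. -39.] red 0 redz
```

Request:
drive_tool --deltas ".03 .06 0 .008;.04 .12 0 .008;.05 .15 0 .008;.05 .15 0 .008;.05 .15 -.05 .008;.05 .15 -.1 .008;.03 .12 -.1 .008;.02 .08 -.1 .008;0 .05 -.07 0;0 0 0 0"

```text
t: 4.7
eef_pos: [643.3, -23.7, 70.2]
tcp_rot: [-3.138, -0.001, 1.649]
ft_force: [-0.4, -0.2, -2.7]
opening: 0.275
grip_force: 29.8
```

Request:
drive_tool --deltas "0 0 0 0;0 0 0 0"

```text
t: 4.87
eef_pos: [644.4, -25.4, 72.8]
tcp_rot: [3.141, 0.0, 1.647]
ft_force: [-0.6, -0.3, -1.7]
opening: 0.275
grip_force: 29.8
```

```bash
python3 prof.py
```

```text
tcp [644.4 -25.4  72.8] t 4.87 mom [-0.144  0.002 -0.019]
10 42 z 5/50/95 % [-71. -14.  -2.] red 1 redz [-69. -69.]
14 95 z 5/50/95 % [-46. -30. -22.] red 0 redz 
18 151 z 5/50/95 % [-45. -35. -22.] red 0 redz 
22 39 z 5/50/95 % [-72. -43. -28.] red 0 redz 
26 14 z 5/50/95 % [-73. -31. -22.] red 0 redz 
30 9 z 5/50/95 % [-74. -28. -24.] red 0 redz 
34 5 z 5/50/95 % [-63. -24. -23.] red 0 redz 
38 23 z 5/50/95 % [-67. -23. -19.] red 0 redz 
42 34 z 5/50/95 % [-26. -21. -18.] red 11 redz [-20. -17.]
46 51 z 5/50/95 % [-29. -19. -16.] red 29 redz [-19. -16.]
50 63 z 5/50/95 % [-38. -19. -16.] red 41 redz [-18. -16.]
54 100 z 5/50/95 % [-44. -22. -18.] red 71 redz [-21. -17.]
58 117 z 5/50/95 % [-42. -27. -19.] red 71 redz [-24. -19.]
62 38 z 5/50/95 % [-35. -28. -22.] red 26 redz [-26. -21.]
70 12 z 5/50/95 % [-26. -23. -22.] red 0 redz 
74 41 z 5/50/95 % [-24. -22. -19.] red 0 redz 
78 85 z 5/50/95 % [-28. -22. -17.] red 0 redz
```

Request:
drive_tool --deltas "-.01 .05 0 0;0 .05 0 0;0 .02 0 0;0 0 0 0"

```text
t: 5.25
eef_pos: [644.0, -13.1, 73.3]
tcp_rot: [3.139, 0.002, 1.648]
ft_force: [1.2, -4.4, -1.7]
opening: 0.271
grip_force: 30.0
```

Request:
drive_tool --deltas "0 .02 .026 0;0 .02 .026 0;0 .022 .025 0;0 .022 .025 0;0 0 0 0"

```text
t: 5.67
eef_pos: [643.3, -4.8, 83.2]
tcp_rot: [3.141, 0.001, 1.648]
ft_force: [0.3, -5.2, -4.0]
opening: 0.272
grip_force: 30.0
```

```bash
python3 prof.py
```

```text
tcp [643.3  -4.8  83.2] t 5.67 mom [-1.22  -0.062 -0.04 ]
10 136 z 5/50/95 % [-51. -36.  -7.] red 0 redz 
14 48 z 5/50/95 % [-71. -46. -27.] red 0 redz 
18 9 z 5/50/95 % [-67. -31. -28.] red 0 redz 
22 6 z 5/50/95 % [-34. -30. -28.] red 0 redz 
26 9 z 5/50/95 % [-36. -32. -28.] red 0 redz 
30 35 z 5/50/95 % [-35. -28. -26.] red 2 redz [-34. -30.]
34 38 z 5/50/95 % [-34. -26. -24.] red 16 redz [-26. -24.]
38 60 z 5/50/95 % [-34. -26. -23.] red 32 redz [-26. -23.]
42 71 z 5/50/95 % [-37. -27. -23.] red 41 redz [-27. -24.]
46 84 z 5/50/95 % [-37. -31. -26.] red 44 redz [-30. -25.]
50 45 z 5/50/95 % [-35. -32. -27.] red 11 redz [-30. -27.]
54 49 z 5/50/95 % [-35. -32. -29.] red 0 redz 
58 98 z 5/50/95 % [-39. -34. -28.] red 0 redz 
62 78 z 5/50/95 % [-43. -37. -32.] red 0 redz 
66 95 z 5/50/95 % [-46. -41. -36.] red 0 redz 
70 93 z 5/50/95 % [-52. -46. -41.] red 0 redz 
74 86 z 5/50/95 % [-56. -50. -44.] red 0 redz 
78 90 z 5/50/95 % [-59. -54. -48.] red 0 redz
```

Request:
drive_tool --deltas "-.004 .024 .023 0;0 .024 .022 0;-.004 .026 .02 0;0 .026 .02 0;-.004 .028 .018 0;0 .02 .012 0;0 0 0 0"

```text
t: 6.3
eef_pos: [642.2, 9.9, 94.7]
tcp_rot: [3.141, 0.001, 1.648]
ft_force: [-0.4, -6.3, -3.0]
opening: 0.272
grip_force: 30.0
```

```bash
python3 prof.py
```

```text
tcp [642.2   9.9  94.7] t 6.3 mom [-1.372  0.036 -0.021]
10 21 z 5/50/95 % [-39. -12.  -1.] red 0 redz 
14 26 z 5/50/95 % [-43. -38. -32.] red 3 redz [-42. -36.]
18 47 z 5/50/95 % [-43. -35. -33.] red 20 redz [-35. -33.]
22 52 z 5/50/95 % [-41. -34. -31.] red 40 redz [-34. -31.]
26 65 z 5/50/95 % [-46. -36. -32.] red 44 redz [-35. -32.]
30 81 z 5/50/95 % [-48. -37. -33.] red 65 redz [-37. -32.]
34 84 z 5/50/95 % [-46. -41. -37.] red 60 redz [-41. -37.]
38 45 z 5/50/95 % [-47. -43. -41.] red 0 redz 
42 90 z 5/50/95 % [-49. -45. -40.] red 0 redz 
46 87 z 5/50/95 % [-54. -49. -44.] red 0 redz 
50 81 z 5/50/95 % [-57. -52. -47.] red 0 redz 
54 90 z 5/50/95 % [-61. -56. -50.] red 0 redz 
58 96 z 5/50/95 % [-65. -60. -55.] red 0 redz 
62 86 z 5/50/95 % [-70. -64. -59.] red 0 redz 
66 95 z 5/50/95 % [-74. -68. -62.] red 0 redz 
70 85 z 5/50/95 % [-78. -72. -68.] red 0 redz 
74 81 z 5/50/95 % [-81. -76. -71.] red 0 redz 
78 63 z 5/50/95 % [-82. -79. -75.] red 0 redz
```

Request:
drive_tool --deltas "0 -.05 .02 0;0 -.05 .06 0;0 0 .1 0;0 0 .1 0;0 0 .08 0;-.01 .06 .02 0;-.01 .1 0 0;-.01 .12 0 0;-.01 .12 0 0;-.01 .12 0 0"

```text
t: 7.18
eef_pos: [636.6, 54.2, 131.9]
tcp_rot: [-3.141, -0.0, 1.648]
ft_force: [0.7, 0.3, -1.2]
opening: 0.271
grip_force: 30.0
```

Request:
drive_tool --deltas "0 .12 0 0;0 .06 0 0;0 0 -.06 0;0 0 -.08 0;0 0 -.08 0;0 0 -.03 0;0 0 0 0;0 0 0 0"

```text
t: 7.85
eef_pos: [637.1, 69.9, 106.9]
tcp_rot: [-3.141, -0.0, 1.647]
ft_force: [-0.5, -0.4, -2.0]
opening: 0.271
grip_force: 30.0
```

```bash
python3 prof.py
```

```text
tcp [637.1  69.9 106.9] t 7.85 mom [-0.112  0.074  0.02 ]
10 32 z 5/50/95 % [-86. -34.  -2.] red 0 redz 
14 26 z 5/50/95 % [-90. -65. -35.] red 1 redz [-47. -47.]
18 70 z 5/50/95 % [-90. -40. -36.] red 15 redz [-38. -36.]
22 61 z 5/50/95 % [-90. -37. -34.] red 35 redz [-35. -34.]
26 80 z 5/50/95 % [-86. -37. -33.] red 45 redz [-35. -33.]
30 107 z 5/50/95 % [-81. -37. -32.] red 71 redz [-36. -32.]
34 116 z 5/50/95 % [-77. -41. -35.] red 76 redz [-39. -34.]
38 122 z 5/50/95 % [-74. -46. -39.] red 82 redz [-44. -39.]
42 22 z 5/50/95 % [-71. -68. -66.] red 1 redz [-43. -43.]
46 24 z 5/50/95 % [-67. -65. -63.] red 0 redz 
50 26 z 5/50/95 % [-62. -61. -59.] red 0 redz 
54 26 z 5/50/95 % [-59. -57. -55.] red 0 redz 
58 104 z 5/50/95 % [-84. -57. -53.] red 0 redz 
62 269 z 5/50/95 % [-88. -71. -55.] red 0 redz 
66 1 z 5/50/95 % [-79. -79. -79.] red 0 redz
```

Request:
drive_tool --deltas "0 0 -.03 0;0 0 -.03 0;0 .02 0 0;0 .02 0 0;0 .029 .015 0;0 .029 .015 0;0 .03 .013 0;0 .03 .013 0;0 0 0 0"

```text
t: 8.65
eef_pos: [637.2, 86.9, 107.4]
tcp_rot: [3.141, -0.0, 1.648]
ft_force: [0.3, 0.6, -2.3]
opening: 0.272
grip_force: 30.0
```

```bash
python3 prof.py
```

```text
tcp [637.2  86.9 107.4] t 8.65 mom [-0.125 -0.009  0.015]
10 23 z 5/50/95 % [-40. -12.  -1.] red 0 redz 
14 20 z 5/50/95 % [-79. -40. -35.] red 1 redz [-45. -45.]
18 39 z 5/50/95 % [-46. -37. -34.] red 11 redz [-36. -35.]
22 53 z 5/50/95 % [-42. -36. -33.] red 43 redz [-36. -33.]
26 69 z 5/50/95 % [-66. -36. -32.] red 50 redz [-35. -32.]
30 93 z 5/50/95 % [-63. -37. -33.] red 64 redz [-36. -33.]
34 122 z 5/50/95 % [-61. -41. -35.] red 86 redz [-39. -35.]
38 122 z 5/50/95 % [-57. -47. -39.] red 78 redz [-44. -39.]
42 198 z 5/50/95 % [-88. -64. -53.] red 1 redz [-45. -45.]
46 168 z 5/50/95 % [-88. -73. -57.] red 0 redz 
50 1 z 5/50/95 % [-55. -55. -55.] red 0 redz
```

Request:
drive_tool --deltas "0 -.06 0 0;0 -.06 0 0;0 0 -.03 0;0 0 -.03 0;0 0 -.02 0;0 0 0 0"

```text
t: 9.2
eef_pos: [637.1, 74.1, 98.8]
tcp_rot: [3.142, -0.0, 1.647]
ft_force: [-0.3, -0.2, -1.0]
opening: 0.271
grip_force: 30.0
```

Request:
drive_tool --deltas "0 .03 0 0;0 .03 .01 0;0 0 0 0"

```text
t: 9.45
eef_pos: [637.0, 80.4, 100.0]
tcp_rot: [-3.141, 0.001, 1.648]
ft_force: [-1.0, -2.4, -1.9]
opening: 0.272
grip_force: 30.0
```

Request:
drive_tool --deltas "0 .03 .013 0;0 .03 .013 0;0 .03 .013 0;0 .03 .013 0;0 .03 .01 0;0 0 0 0;0 0 0 0"

```text
t: 10.03
eef_pos: [637.0, 95.0, 106.4]
tcp_rot: [3.142, 0.001, 1.648]
ft_force: [-2.2, -3.0, 1.3]
opening: 0.272
grip_force: 30.0
```

```bash
python3 prof.py
```

```text
tcp [637.   95.  106.4] t 10.03 mom [-1.104  0.344 -0.082]
10 63 z 5/50/95 % [-49. -39.  -3.] red 28 redz [-40. -38.]
14 64 z 5/50/95 % [-49. -40. -36.] red 53 redz [-39. -36.]
18 67 z 5/50/95 % [-53. -40. -36.] red 51 redz [-39. -36.]
22 92 z 5/50/95 % [-61. -42. -38.] red 68 redz [-41. -38.]
26 141 z 5/50/95 % [-59. -48. -40.] red 105 redz [-46. -40.]
30 47 z 5/50/95 % [-57. -54. -44.] red 19 redz [-47. -42.]
34 208 z 5/50/95 % [-87. -63. -52.] red 0 redz 
38 166 z 5/50/95 % [-88. -71. -56.] red 0 redz
```

Request:
drive_tool --deltas "0 .03 .01 0;0 .03 .01 0;0 .03 .008 0;0 0 0 0;0 -.06 .02 0;0 -.06 .03 0;0 -.06 .04 0;0 -.04 .04 0;0 0 0 0;0 0 0 0"

```text
t: 10.92
eef_pos: [637.3, 81.8, 122.5]
tcp_rot: [3.141, -0.0, 1.647]
ft_force: [0.6, -0.5, -1.4]
opening: 0.273
grip_force: 30.0
```

```bash
python3 prof.py
```

```text
tcp [637.3  81.8 122.5] t 10.92 mom [-0.058  0.067 -0.024]
10 129 z 5/50/95 % [-83. -69.  -5.] red 46 redz [-77. -75.]
14 84 z 5/50/95 % [-85. -80. -50.] red 70 redz [-80. -75.]
18 88 z 5/50/95 % [-89. -84. -53.] red 78 redz [-84. -79.]
22 13 z 5/50/95 % [-89. -85. -50.] red 10 redz [-86. -80.]
26 28 z 5/50/95 % [-90. -88. -86.] red 0 redz 
30 21 z 5/50/95 % [-87. -85. -82.] red 0 redz 
34 28 z 5/50/95 % [-82. -80. -78.] red 0 redz 
38 25 z 5/50/95 % [-78. -76. -74.] red 0 redz 
42 26 z 5/50/95 % [-75. -73. -71.] red 0 redz 
46 82 z 5/50/95 % [-79. -71. -68.] red 0 redz 
50 162 z 5/50/95 % [-89. -80. -71.] red 0 redz 
54 2 z 5/50/95 % [-77. -73. -69.] red 0 redz
```

Request:
drive_tool --deltas "0 0 .2 0;0 -.1 .05 0;-.04 -.25 0 0;-.04 -.25 0 0;-.05 -.25 0 0;-.05 -.25 0 0;-.04 -.25 0 0;0 -.25 -.15 0;0 -.02 -.2 0;0 0 0 0"

```text
t: 11.8
eef_pos: [613.5, -81.5, 108.9]
tcp_rot: [-3.138, -0.001, 1.645]
ft_force: [-0.1, 0.9, -1.6]
opening: 0.269
grip_force: 30.0
```

Request:
drive_tool --deltas "0 0 -.1 0;0 0 0 0"

```text
t: 11.97
eef_pos: [614.7, -79.4, 100.9]
tcp_rot: [-3.14, -0.0, 1.648]
ft_force: [-0.2, 0.3, -1.0]
opening: 0.27
grip_force: 30.0
```

```bash
python3 prof.py
python3 - <<'E'
from h import *
snap('top','t2',2.5,(130,290,170,330))
E
```

```text
tcp [614.7 -79.4 100.9] t 11.97 mom [ 0.008  0.039 -0.027]
10 92 z 5/50/95 % [-89. -68.  -2.] red 0 redz 
14 44 z 5/50/95 % [-89. -88. -47.] red 0 redz 
18 35 z 5/50/95 % [-90. -88. -51.] red 0 redz 
22 34 z 5/50/95 % [-90. -88. -86.] red 0 redz 
26 31 z 5/50/95 % [-90. -89. -85.] red 0 redz 
30 29 z 5/50/95 % [-90. -88. -85.] red 0 redz 
34 33 z 5/50/95 % [-90. -88. -85.] red 0 redz 
38 37 z 5/50/95 % [-90. -88. -84.] red 0 redz 
42 30 z 5/50/95 % [-90. -88. -86.] red 0 redz 
46 32 z 5/50/95 % [-90. -88. -86.] red 0 redz 
50 19 z 5/50/95 % [-90. -88. -85.] red 0 redz
```

View pics/t2.png

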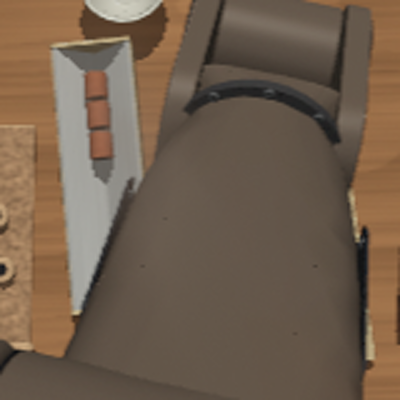

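The three beads lie in line in the fold, at crop (96,85), (98,113) and (101,145). Next I set scoop 1 upright on the board.

Request:
drive_tool --deltas "0 0 -.06 0;0 0 -.04 0;0 0 -.03 0;0 0 0 0"

```text
t: 12.4
eef_pos: [614.9, -79.5, 88.3]
tcp_rot: [-3.141, -0.0, 1.648]
ft_force: [-0.7, 0.3, -0.7]
opening: 0.268
grip_force: 30.0
```

Request:
drive_tool --deltas "0 -.03 -.01 0;0 -.03 -.013 0;0 -.03 -.013 0;0 -.03 -.013 0;0 0 0 0"

```text
t: 12.82
eef_pos: [615.2, -92.4, 84.2]
tcp_rot: [3.141, -0.0, 1.647]
ft_force: [0.0, 2.7, 1.0]
opening: 0.274
grip_force: 30.0
```

Request:
drive_tool --deltas "0 -.03 -.015 0;0 -.03 -.015 0;0 -.03 -.016 0;0 -.027 -.017 0;0 -.027 -.02 0;0 -.027 -.02 0;0 -.025 -.021 0;0 -.025 -.022 0;0 0 0 0"

```text
t: 13.57
eef_pos: [616.8, -115.6, 71.3]
tcp_rot: [3.137, 0.003, 1.647]
ft_force: [1.7, -4.0, 13.7]
opening: 0.269
grip_force: 30.0
```

```bash
python3 prof.py
```

```text
tcp [ 616.8 -115.6   71.3] t 13.57 mom [-0.701 -0.096  0.005]
10 65 z 5/50/95 % [-53. -48.  -4.] red 0 redz 
14 53 z 5/50/95 % [-53. -50. -33.] red 0 redz 
18 49 z 5/50/95 % [-55. -51. -38.] red 0 redz 
22 54 z 5/50/95 % [-56. -52. -35.] red 0 redz 
26 53 z 5/50/95 % [-58. -54. -43.] red 0 redz 
30 49 z 5/50/95 % [-62. -55. -36.] red 0 redz 
34 85 z 5/50/95 % [-62. -57. -40.] red 0 redz 
38 46 z 5/50/95 % [-63. -59. -49.] red 0 redz 
42 45 z 5/50/95 % [-62. -59. -56.] red 0 redz 
46 36 z 5/50/95 % [-62. -59. -56.] red 0 redz 
50 46 z 5/50/95 % [-62. -59. -57.] red 0 redz 
54 43 z 5/50/95 % [-61. -59. -56.] red 0 redz 
58 42 z 5/50/95 % [-62. -59. -56.] red 0 redz 
62 46 z 5/50/95 % [-63. -59. -57.] red 0 redz 
66 50 z 5/50/95 % [-62. -59. -56.] red 0 redz 
70 37 z 5/50/95 % [-61. -59. -57.] red 0 redz 
74 45 z 5/50/95 % [-62. -59. -57.] red 0 redz 
78 47 z 5/50/95 % [-63. -59. -56.] red 0 redz
```

Request:
drive_tool --deltas "0 -.03 -.025 0;0 -.03 -.022 0;0 -.025 -.023 0;0 -.025 -.023 0;0 -.022 -.024 0;0 -.02 -.025 0;0 -.02 -.01 0;0 0 0 0"

```text
t: 14.28
eef_pos: [617.0, -130.5, 57.2]
tcp_rot: [3.136, 0.0, 1.647]
ft_force: [0.6, 11.3, 22.9]
opening: 0.272
grip_force: 30.1
```

```bash
python3 prof.py
```

```text
tcp [ 617.  -130.5   57.2] t 14.28 mom [ 1.727  0.094 -0.022]
10 47 z 5/50/95 % [-43. -39.  -3.] red 0 redz 
14 43 z 5/50/95 % [-44. -39. -21.] red 0 redz 
18 45 z 5/50/95 % [-45. -40. -24.] red 0 redz 
22 43 z 5/50/95 % [-44. -40. -24.] red 0 redz 
26 48 z 5/50/95 % [-43. -41. -22.] red 0 redz 
30 35 z 5/50/95 % [-44. -41. -26.] red 0 redz 
34 42 z 5/50/95 % [-43. -40. -24.] red 0 redz 
38 44 z 5/50/95 % [-43. -40. -28.] red 0 redz 
42 43 z 5/50/95 % [-46. -40. -25.] red 0 redz 
46 78 z 5/50/95 % [-47. -41. -28.] red 0 redz 
50 55 z 5/50/95 % [-48. -44. -40.] red 0 redz 
54 38 z 5/50/95 % [-48. -45. -43.] red 0 redz 
58 53 z 5/50/95 % [-48. -45. -42.] red 0 redz 
62 41 z 5/50/95 % [-49. -45. -43.] red 0 redz 
66 40 z 5/50/95 % [-48. -45. -43.] red 0 redz 
70 42 z 5/50/95 % [-48. -45. -42.] red 0 redz 
74 48 z 5/50/95 % [-48. -45. -42.] red 0 redz 
78 44 z 5/50/95 % [-47. -45. -42.] red 0 redz
```

Request:
drive_tool --deltas "0 0 0 0;0 0 0 0;0 0 0 0;0 0 .05 0;0 0 .15 0;0 0 .3 0;0 0 .3 0;0 0 .1 0;0 0 0 0" --gripper 0.3

```text
t: 15.08
eef_pos: [616.0, -131.6, 146.9]
tcp_rot: [3.137, 0.002, 1.647]
ft_force: [-0.3, 0.5, -1.1]
opening: 0.696
grip_force: 0.0
```

Request:
drive_tool --deltas "-.3 0 0 -.007;-.35 -.01 0 -.007;-.35 -.02 0 0;-.35 -.03 0 0;-.32 -.02 0 0;-.11 0 -.05 0;0 0 -.1 0;0 0 0 0;0 0 0 0"

```text
t: 15.83
eef_pos: [436.8, -139.1, 128.4]
tcp_rot: [-3.14, -0.001, 1.603]
ft_force: [0.2, -0.7, -0.1]
opening: 0.697
grip_force: 0.0
```

Run:
```python
from meas import *
print(env.state()['eef_pos'],env.state()['tcp_rot'])
im,d=snap('scene','sc3',2.2,(100,330,150,440))
C=cloud('scene',d); 
for n,x,y in(('h1',617,-140),('h2',439,-139)):
    m=(abs(C[...,0]-x)<25)&(abs(C[...,1]-y)<30)&(C[...,2]>66)&(C[...,2]<85); 
    if m.sum(): print(n,m.sum(),C[m].mean(0)); rect(n,C[m])
```

```text
[ 436.75159869 -139.09830234  128.38605185] [-3.13986640e+00 -9.26914704e-04  1.60323285e+00]
h1 77 [ 622.045938   -141.69481061   74.10950993]
h1 77 c [ 621.1 -143.8] size [25.  23.8] ang 7.02
h2 69 [ 444.89099025 -138.11568768   74.06348652]
h2 69 c [ 444.4 -139.9] size [28.1 21.6] ang 8.44
```

View pics/sc3.png

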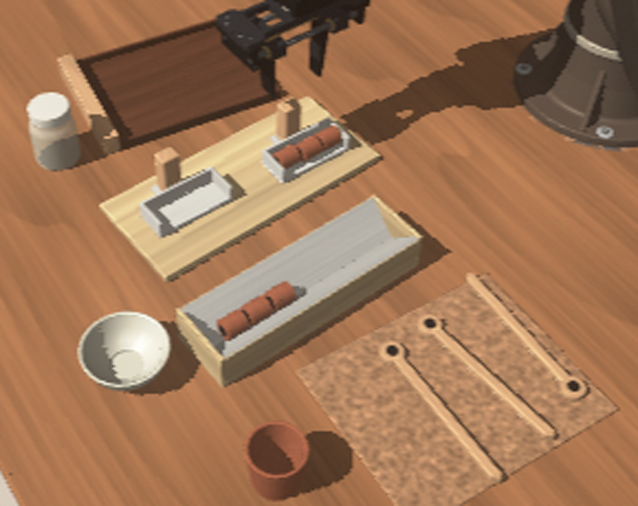

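Request:
drive_tool --deltas ".022 0 -.25 0;0 0 -.25 0;0 0 -.2 0;0 0 0 0;0 0 0 0"

```text
t: 16.3
eef_pos: [439.3, -139.0, 58.9]
tcp_rot: [-3.14, -0.001, 1.604]
ft_force: [-0.7, 0.5, -0.0]
opening: 0.703
grip_force: 0.0
```

Request:
drive_tool --deltas "0 0 0 0;0 0 0 0;0 0 0 0;0 0 0 0;0 0 0 0;0 0 0 0;0 0 0 0;0 0 0 0" --gripper 1

```text
t: 16.97
eef_pos: [439.5, -139.2, 59.5]
tcp_rot: [3.141, 0.0, 1.603]
ft_force: [-0.8, 0.1, 4.6]
opening: 0.275
grip_force: 30.0
```

Request:
drive_tool --deltas "0 0 .05 0;0 0 .1 0;0 0 .1 0;0 0 .1 0;0 0 .1 0;0 0 .05 0;0 0 0 0;0 0 0 0"

```text
t: 17.63
eef_pos: [439.2, -139.1, 109.2]
tcp_rot: [3.141, 0.0, 1.604]
ft_force: [0.3, 0.5, -2.3]
opening: 0.275
grip_force: 30.0
```

```bash
python3 prof.py
```

```text
tcp [ 439.2 -139.1  109.2] t 17.63 mom [-0.121  0.07  -0.007]
10 40 z 5/50/95 % [-27. -11.  -0.] red 0 redz 
14 39 z 5/50/95 % [-34. -25.  -3.] red 0 redz 
18 82 z 5/50/95 % [-35. -27. -21.] red 0 redz 
22 8 z 5/50/95 % [-32. -26. -21.] red 0 redz 
26 3 z 5/50/95 % [-28. -24. -22.] red 0 redz 
30 14 z 5/50/95 % [-26. -22. -18.] red 2 redz [-20. -20.]
34 26 z 5/50/95 % [-26. -19. -17.] red 12 redz [-19. -17.]
38 38 z 5/50/95 % [-24. -18. -16.] red 34 redz [-18. -16.]
42 42 z 5/50/95 % [-43. -19. -16.] red 32 redz [-19. -16.]
46 102 z 5/50/95 % [-45. -23. -17.] red 60 redz [-21. -17.]
50 124 z 5/50/95 % [-46. -30. -20.] red 74 redz [-25. -17.]
54 54 z 5/50/95 % [-44. -32. -23.] red 26 redz [-28. -21.]
58 64 z 5/50/95 % [-48. -43. -29.] red 0 redz 
62 24 z 5/50/95 % [-45. -41. -24.] red 0 redz
```

Request:
drive_tool --deltas ".05 .06 0 .002;.1 .12 0 .002;.12 .15 0 .002;.12 .15 0 .002;.12 .15 0 .002;.1 .15 -.06 .002;.08 .12 -.1 .002;.06 .08 -.1 0;.02 .06 -.1 0;0 0 0 0"

```text
t: 18.52
eef_pos: [515.6, -34.0, 71.0]
tcp_rot: [-3.138, -0.001, 1.649]
ft_force: [0.2, 0.1, -2.5]
opening: 0.273
grip_force: 30.0
```

Request:
drive_tool --deltas "0 0 0 0;-.01 .05 0 0;0 .05 0 0;0 .02 0 0;0 0 0 0"

```text
t: 18.93
eef_pos: [515.1, -23.8, 73.9]
tcp_rot: [3.141, 0.001, 1.648]
ft_force: [-1.9, -8.4, -0.5]
opening: 0.273
grip_force: 30.0
```

```bash
python3 prof.py|head -14
```

```text
tcp [515.1 -23.8  73.9] t 18.93 mom [-1.813  0.478  0.019]
10 52 z 5/50/95 % [-76. -13.  -3.] red 0 redz 
14 58 z 5/50/95 % [-46. -26. -22.] red 0 redz 
18 153 z 5/50/95 % [-45. -35. -22.] red 0 redz 
22 37 z 5/50/95 % [-74. -42. -21.] red 0 redz 
26 7 z 5/50/95 % [-75. -26. -23.] red 0 redz 
30 4 z 5/50/95 % [-29. -25. -22.] red 0 redz 
34 7 z 5/50/95 % [-29. -24. -24.] red 0 redz 
38 22 z 5/50/95 % [-27. -22. -20.] red 1 redz [-24. -24.]
42 35 z 5/50/95 % [-27. -19. -17.] red 17 redz [-19. -17.]
46 44 z 5/50/95 % [-25. -18. -15.] red 33 redz [-18. -15.]
50 57 z 5/50/95 % [-26. -19. -15.] red 44 redz [-18. -16.]
54 74 z 5/50/95 % [-27. -22. -17.] red 63 redz [-21. -16.]
58 47 z 5/50/95 % [-26. -23. -18.] red 28 redz [-22. -17.]
```

Request:
drive_tool --deltas "0 .02 .026 0;0 .02 .026 0;0 .022 .025 0;0 .022 .025 0;-.004 .024 .023 0;0 .024 .022 0;-.004 .026 .02 0;0 .026 .02 0;-.004 .028 .018 0;0 .02 .012 0"

```text
t: 19.82
eef_pos: [513.8, -0.6, 95.5]
tcp_rot: [3.141, 0.001, 1.648]
ft_force: [-0.9, -8.4, -2.8]
opening: 0.271
grip_force: 30.0
```

Request:
drive_tool --deltas "0 0 0 0"

```text
t: 19.9
eef_pos: [513.9, -0.4, 95.6]
tcp_rot: [3.141, 0.001, 1.648]
ft_force: [-1.3, -6.6, -1.7]
opening: 0.271
grip_force: 30.0
```

```bash
python3 prof.py|head -14
```

```text
tcp [ 5.139e+02 -4.000e-01  9.560e+01] t 19.9 mom [-1.479  0.362 -0.024]
10 25 z 5/50/95 % [-41. -13.  -3.] red 0 redz 
14 16 z 5/50/95 % [-39. -36. -34.] red 0 redz 
18 37 z 5/50/95 % [-41. -35. -33.] red 19 redz [-35. -34.]
22 45 z 5/50/95 % [-42. -33. -31.] red 31 redz [-33. -31.]
26 65 z 5/50/95 % [-43. -35. -30.] red 49 redz [-34. -30.]
30 67 z 5/50/95 % [-46. -37. -33.] red 57 redz [-37. -33.]
34 91 z 5/50/95 % [-47. -41. -35.] red 64 redz [-40. -35.]
38 36 z 5/50/95 % [-48. -43. -40.] red 8 redz [-42. -37.]
42 74 z 5/50/95 % [-51. -45. -40.] red 0 redz 
46 73 z 5/50/95 % [-54. -49. -45.] red 0 redz 
50 79 z 5/50/95 % [-57. -52. -46.] red 0 redz 
54 79 z 5/50/95 % [-61. -56. -51.] red 0 redz 
58 80 z 5/50/95 % [-65. -60. -55.] red 0 redz
```

Request:
drive_tool --deltas "0 -.05 .02 0;0 -.05 .06 0;0 0 .1 0;0 0 .1 0;0 0 .08 0;-.01 .06 .02 0;-.01 .1 0 0;-.01 .12 0 0;-.01 .12 0 0;-.01 .12 0 0"

```text
t: 20.78
eef_pos: [508.6, 43.7, 132.6]
tcp_rot: [-3.141, -0.0, 1.648]
ft_force: [0.1, 0.8, -2.5]
opening: 0.273
grip_force: 30.0
```

Request:
drive_tool --deltas "0 .11 0 0;0 .06 0 0;0 0 -.06 0;0 0 -.08 0;0 0 -.08 0;0 0 -.06 0;0 0 -.03 0;0 0 0 0"

```text
t: 21.45
eef_pos: [508.8, 58.7, 101.0]
tcp_rot: [-3.14, -0.0, 1.647]
ft_force: [0.2, 0.5, -2.4]
opening: 0.269
grip_force: 30.0
```

Request:
drive_tool --deltas "0 .03 0 0;0 .03 0 0;0 .03 .01 0;0 0 0 0"

```text
t: 21.78
eef_pos: [509.2, 68.6, 103.4]
tcp_rot: [3.141, 0.0, 1.648]
ft_force: [-0.5, -0.0, -3.0]
opening: 0.271
grip_force: 30.0
```

Request:
drive_tool --deltas "0 .03 0 0;0 .03 .01 0;0 .03 .013 0;0 .03 .013 0;0 .03 .013 0;0 .03 .01 0;0 .03 .01 0;0 .03 .01 0;0 0 0 0"

```text
t: 22.53
eef_pos: [508.9, 92.1, 111.2]
tcp_rot: [-3.141, 0.001, 1.648]
ft_force: [-1.9, -4.0, 1.2]
opening: 0.274
grip_force: 30.0
```

```bash
python3 prof.py|head -14
```

```text
tcp [508.9  92.1 111.2] t 22.53 mom [-1.125  0.355 -0.022]
10 65 z 5/50/95 % [-47. -39.  -6.] red 39 redz [-40. -37.]
14 49 z 5/50/95 % [-46. -39. -36.] red 41 redz [-39. -36.]
18 75 z 5/50/95 % [-56. -40. -37.] red 58 redz [-40. -37.]
22 96 z 5/50/95 % [-62. -45. -40.] red 74 redz [-43. -39.]
26 170 z 5/50/95 % [-83. -56. -44.] red 75 redz [-48. -43.]
30 214 z 5/50/95 % [-88. -73. -59.] red 0 redz
```

Request:
drive_tool --deltas "0 -.03 -.01 0;0 -.05 0 0;0 -.05 0.01 0;0 -.05 0.01 0;0 -.04 .01 0;0 0 0.02 0;0 0 0.02 0;0 0 0 0;0 0 0 0"

```text
t: 23.33
eef_pos: [509.2, 70.1, 117.1]
tcp_rot: [3.141, 0.0, 1.648]
ft_force: [0.2, -3.0, -1.5]
opening: 0.269
grip_force: 30.0
```

```bash
python3 prof.py|head -14
```

```text
tcp [509.2  70.1 117.1] t 23.33 mom [-0.573 -0.019  0.021]
10 83 z 5/50/95 % [-67. -63.  -5.] red 0 redz 
14 19 z 5/50/95 % [-66. -61. -42.] red 0 redz 
18 22 z 5/50/95 % [-68. -56. -45.] red 1 redz [-62. -62.]
22 41 z 5/50/95 % [-71. -54. -50.] red 16 redz [-54. -52.]
26 54 z 5/50/95 % [-69. -53. -50.] red 44 redz [-52. -50.]
30 56 z 5/50/95 % [-64. -53. -49.] red 48 redz [-52. -49.]
34 71 z 5/50/95 % [-66. -55. -50.] red 64 redz [-54. -50.]
38 96 z 5/50/95 % [-73. -59. -53.] red 73 redz [-57. -52.]
42 84 z 5/50/95 % [-70. -62. -55.] red 59 redz [-60. -55.]
46 42 z 5/50/95 % [-69. -65. -63.] red 0 redz 
50 182 z 5/50/95 % [-89. -74. -64.] red 0 redz 
54 43 z 5/50/95 % [-89. -78. -65.] red 0 redz
```

Request:
drive_tool --deltas "0 -.05 0 0;0 -.05 0 0;0 -.05 0.01 0;0 -.05 0.02 0;0 0 0.04 0;0 0 .05 0;0 0 0.05 0;0 0 0 0;0 0 0 0"

```text
t: 24.13
eef_pos: [509.2, 50.2, 134.3]
tcp_rot: [3.141, 0.0, 1.648]
ft_force: [-0.7, -0.8, -0.3]
opening: 0.269
grip_force: 30.0
```

```bash
python3 prof.py|head -17
```

```text
tcp [509.2  50.2 134.3] t 24.13 mom [-0.066  0.051  0.036]
10 84 z 5/50/95 % [-69. -64.  -4.] red 0 redz 
14 47 z 5/50/95 % [-67. -65. -47.] red 0 redz 
18 21 z 5/50/95 % [-65. -58. -43.] red 0 redz 
22 10 z 5/50/95 % [-90. -89. -46.] red 3 redz [-89. -89.]
26 21 z 5/50/95 % [-90. -89. -51.] red 17 redz [-89. -87.]
30 34 z 5/50/95 % [-89. -88. -85.] red 34 redz [-88. -85.]
34 17 z 5/50/95 % [-90. -88. -87.] red 17 redz [-88. -87.]
38 5 z 5/50/95 % [-90. -90. -88.] red 5 redz [-90. -88.]
58 12 z 5/50/95 % [-90. -89. -88.] red 0 redz 
62 23 z 5/50/95 % [-89. -87. -85.] red 0 redz 
66 42 z 5/50/95 % [-87. -83. -81.] red 0 redz 
70 84 z 5/50/95 % [-89. -84. -80.] red 0 redz 
74 14 z 5/50/95 % [-89. -87. -82.] red 0 redz
```

Request:
drive_tool --deltas "0 0 .15 0;-.1 -.1 0 0;-.15 -.25 0 0;-.15 -.3 0 0;-.15 -.3 0 0;-.09 -.25 -.1 0;0 -.1 -.2 0;0 0 -.2 0;0 0 -.1 0;0 0 0 0"

```text
t: 25.02
eef_pos: [444.2, -79.9, 87.1]
tcp_rot: [-3.138, -0.001, 1.647]
ft_force: [0.0, -0.0, -0.9]
opening: 0.272
grip_force: 30.0
```

Request:
drive_tool --deltas "0 0 0 0;0 0 -.03 0;0 -.02 -.02 0;0 -.03 -.012 0;0 -.03 -.013 0;0 -.03 -.013 0;0 -.03 -.015 0;0 -.03 -.015 0;0 -.03 -.016 0;0 0 0 0"

```text
t: 25.85
eef_pos: [446.3, -100.9, 76.2]
tcp_rot: [3.138, 0.001, 1.647]
ft_force: [2.8, -1.2, 7.2]
opening: 0.272
grip_force: 30.0
```

```bash
python3 prof.py|head -17;  python3 - <<'E'
from h import *
snap('scene','sc4',2.2,(100,330,150,440))
E
```

```text
tcp [ 446.3 -100.9   76.2] t 25.85 mom [ 0.137 -0.28   0.028]
10 53 z 5/50/95 % [-57. -52.  -5.] red 0 redz 
14 59 z 5/50/95 % [-59. -54. -34.] red 0 redz 
18 43 z 5/50/95 % [-60. -56. -36.] red 0 redz 
22 44 z 5/50/95 % [-61. -57. -38.] red 0 redz 
26 50 z 5/50/95 % [-62. -57. -38.] red 0 redz 
30 75 z 5/50/95 % [-67. -61. -40.] red 0 redz 
34 48 z 5/50/95 % [-66. -64. -45.] red 0 redz 
38 43 z 5/50/95 % [-66. -63. -61.] red 0 redz 
42 33 z 5/50/95 % [-66. -64. -60.] red 0 redz 
46 42 z 5/50/95 % [-67. -63. -61.] red 0 redz 
50 41 z 5/50/95 % [-69. -64. -62.] red 0 redz 
54 101 z 5/50/95 % [-78. -69. -62.] red 0 redz 
58 54 z 5/50/95 % [-80. -75. -63.] red 10 redz [-77. -73.]
62 42 z 5/50/95 % [-79. -75. -73.] red 26 redz [-76. -73.]
66 42 z 5/50/95 % [-79. -77. -73.] red 26 redz [-77. -74.]
70 33 z 5/50/95 % [-79. -75. -72.] red 20 redz [-76. -73.]
```

View pics/sc4.png

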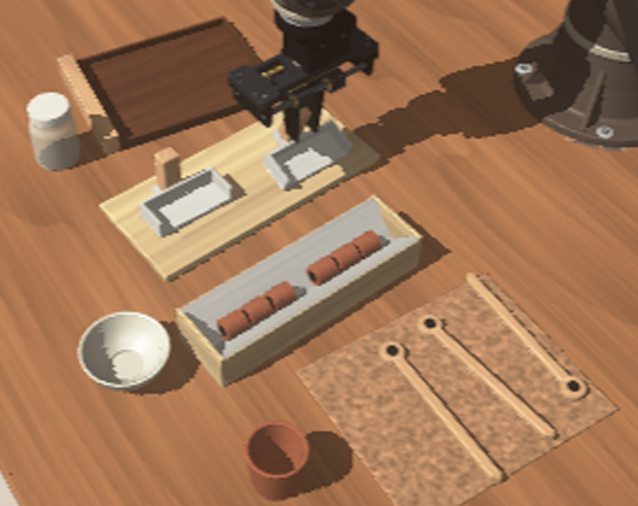

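All six beads are in line, in two groups at crop (257,308) and (345,257). I'll finish setting scoop 2 upright.

Request:
drive_tool --deltas "0 -.03 -.015 0;0 -.03 -.017 0;0 -.03 -.018 0;0 -.03 -.02 0;0 -.03 -.02 0;0 -.025 -.022 0;0 -.025 -.023 0;0 -.02 -.024 0;0 -.01 -.02 0;0 0 0 0"

```text
t: 26.78
eef_pos: [446.8, -124.0, 58.7]
tcp_rot: [3.137, 0.002, 1.647]
ft_force: [3.3, -1.1, 9.9]
opening: 0.272
grip_force: 30.0
```

```bash
python3 prof.py|head -17
```

```text
tcp [ 446.8 -124.    58.7] t 26.78 mom [-0.399 -0.352 -0.055]
10 143 z 5/50/95 % [-43. -32. -11.] red 0 redz 
14 49 z 5/50/95 % [-45. -40. -18.] red 0 redz 
18 40 z 5/50/95 % [-44. -42. -25.] red 0 redz 
22 30 z 5/50/95 % [-47. -43. -27.] red 0 redz 
26 39 z 5/50/95 % [-47. -41. -24.] red 0 redz 
30 38 z 5/50/95 % [-45. -41. -24.] red 0 redz 
34 30 z 5/50/95 % [-44. -42. -26.] red 0 redz 
38 45 z 5/50/95 % [-46. -42. -30.] red 0 redz 
42 36 z 5/50/95 % [-46. -42. -23.] red 0 redz 
46 40 z 5/50/95 % [-46. -42. -24.] red 0 redz 
50 52 z 5/50/95 % [-49. -42. -32.] red 0 redz 
54 64 z 5/50/95 % [-50. -45. -37.] red 0 redz 
58 34 z 5/50/95 % [-49. -47. -44.] red 0 redz 
62 44 z 5/50/95 % [-49. -46. -43.] red 0 redz 
66 36 z 5/50/95 % [-49. -46. -43.] red 0 redz 
70 44 z 5/50/95 % [-49. -46. -44.] red 0 redz
```

Request:
drive_tool --deltas "0 0 0 0;0 0 0 0;0 0 0 0;0 0 .05 0;0 0 .15 0;0 0 .35 0;0 0 .35 0;0 0 .3 0;0 .1 0 0" --gripper 0.3

```text
t: 27.58
eef_pos: [446.8, -114.2, 182.5]
tcp_rot: [3.134, 0.004, 1.647]
ft_force: [-0.1, -0.2, 0.3]
opening: 0.699
grip_force: 0.0
```

Request:
drive_tool --deltas ".08 .4 0 -.003;.08 .4 0 -.003;.08 .4 0 -.003;.08 .4 0 -.003;.08 .4 0 -.003;.08 .4 0 -.003;.08 .4 0 -.003;.08 .4 0 -.003;.08 .4 0 -.003;.08 .4 0 -.003" --gripper 0.55

```text
t: 28.42
eef_pos: [524.5, 289.3, 177.1]
tcp_rot: [-3.141, 0.0, 1.553]
ft_force: [0.4, -0.9, 0.0]
opening: 0.451
grip_force: 0.0
```

Request:
drive_tool --deltas "0 0 0 0;0 0 0 0"

```text
t: 28.58
eef_pos: [524.3, 288.8, 176.6]
tcp_rot: [-3.14, 0.001, 1.556]
ft_force: [-1.0, -0.3, 0.2]
opening: 0.45
grip_force: 0.0
```

Run:
```python
from meas import *
s=env.state();print(s['eef_pos'],s['tcp_rot'],s['opening'],s['t'])
snap('top','t5',1.5)
im,d=env.read_camera('scene')
C=cloud('scene',d)
for n,x,y in(('h1',620,-140),('h2',447,-135)):
    m=(abs(C[...,0]-x)<30)&(abs(C[...,1]-y)<35)&(C[...,2]>66)&(C[...,2]<85); print(n,m.sum(),C[m].mean(0),C[m][:,2].std())
v,u=np.mgrid[:384,:512]
m=((C[...,2]>9.5)&(C[...,2]<22)&(im[...,0]>im[...,2]+20)&(C[...,1]>150)&(C[...,0]>340)&(C[...,0]<600)&(C[...,1]<400)).astype(np.uint8)
n,l,st,_=cv2.connectedComponentsWithStats(m)
for i in range(1,n):
    if st[i,4]>100: rect('needle',C[l==i])
```

```text
[524.31553917 288.78735817 176.56385599] [-3.14043944e+00  5.25020147e-04  1.55640004e+00] 0.45033768558416354 28.5833
h1 75 [ 621.79602174 -141.91225589   74.16074411] 3.60117132722241
h2 73 [ 451.74498098 -130.40688852   73.55512211] 3.655728634797659
needle 311 c [393.6 289.4] size [142.3  28.2] ang 84.43
needle 373 c [471.4 285.4] size [ 22.4 189.9] ang 5.08
needle 442 c [539.5 289.3] size [194.   26.2] ang 86.66
```

View pics/t5.png

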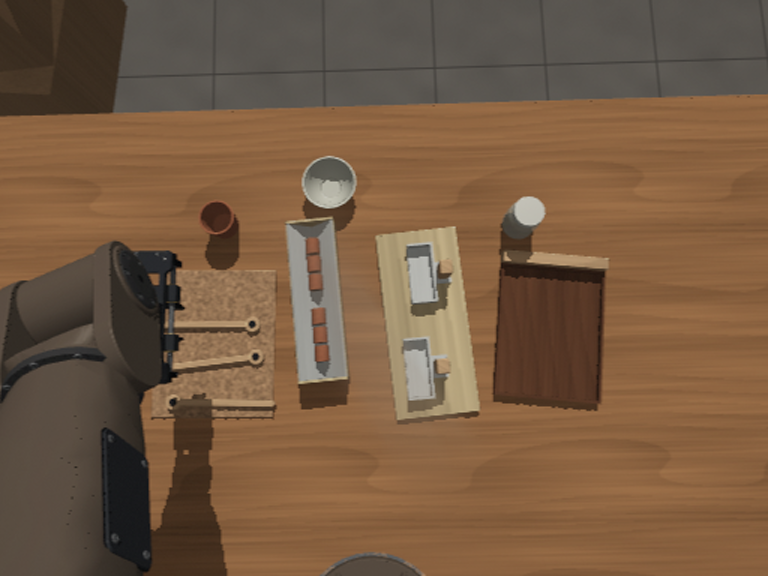

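Both scoops stand upright and the beads are in line. The needles are unmoved, with eyes at (252,324), (256,357) and (173,402). I'll grasp needle 1.

Request:
drive_tool --deltas ".04 .01 -.35 0;.03 0 -.35 0;0 0 -.35 0;0 0 -.3 0;0 0 -.15 0;0 0 -.03 0;0 0 0 0;0 0 0 0"

```text
t: 29.35
eef_pos: [532.6, 287.5, 25.7]
tcp_rot: [3.141, -0.0, 1.552]
ft_force: [0.0, 1.0, 0.4]
opening: 0.45
grip_force: 0.0
```

Request:
drive_tool --deltas "0 0 0 0;0 0 0 0;0 0 0 0;0 0 0 0;0 0 0 0" --gripper 1

```text
t: 29.77
eef_pos: [532.2, 288.2, 25.0]
tcp_rot: [3.141, -0.0, 1.553]
ft_force: [0.6, 0.1, 1.1]
opening: 0.156
grip_force: 0.0
```

Request:
drive_tool --deltas "0 0 .05 0;0 0 .1 0;0 0 .2 0;0 0 .3 0;0 0 .3 0;0 0 .3 0;0 0 0 0"

```text
t: 30.35
eef_pos: [533.9, 289.0, 156.1]
tcp_rot: [3.133, -0.004, 1.553]
ft_force: [0.4, 0.1, 1.3]
opening: 0.121
grip_force: 30.0
```

```bash
cat > held.py <<'E'
from h import *
def held():
    s=env.state();p=s['eef_pos'];im,d=env.read_camera('scene');C=cloud('scene',d)
    r=C-p; yaw=s['tcp_rot'][2]; f=r[...,0]*np.cos(yaw)+r[...,1]*np.sin(yaw); l=r[...,0]*np.sin(yaw)-r[...,1]*np.cos(yaw)
    m=(d>0)&(abs(l)<25)&(r[...,2]<0)&(r[...,2]>-40)&(abs(f)<130)
    print('tcp',p.round(1),'yaw',np.degrees(yaw).round(2),'open',s['opening'],'t',s['t'])
    for a in range(-120,120,15):
        q=m&(f>=a)&(f<a+15)
        if q.sum()>3: print(a,q.sum(),'z',np.median(r[q][:,2]).round(1),'l',l[q].min().round(1),l[q].max().round(1))
held() if __name__=='__main__' else 0
E
python3 held.py
```

```text
tcp [533.9 289.  156.1] yaw 89.01 open 0.12113204419328058 t 30.35
-15 14 z -8.1 l -6.6 15.0
0 68 z -10.4 l -8.8 15.3
15 45 z -12.3 l -3.9 8.0
30 46 z -11.9 l -3.3 10.1
45 48 z -12.0 l -3.2 8.8
60 47 z -12.5 l -4.1 9.2
75 49 z -12.0 l -4.3 8.9
90 32 z -13.2 l -3.5 8.8
```

Request:
drive_tool --deltas "-.02 -.34 0 .0235;-.02 -.34 0 .0235;-.02 -.34 0 .0235;-.02 -.34 0 .0235;-.02 -.34 0 .0235;-.02 -.34 0 .0235;-.02 -.34 0 .0235;-.02 -.34 0 .0235;-.02 -.34 0 .0235;-.02 -.34 0 .0235"

```text
t: 31.23
eef_pos: [511.3, -53.4, 149.2]
tcp_rot: [-3.141, -0.001, 2.295]
ft_force: [0.9, 0.5, 0.3]
opening: 0.121
grip_force: 30.0
```

Request:
drive_tool --deltas "-.02 -.34 0 .0235;-.02 -.34 0 .0235;-.02 -.34 0 .0235;-.02 -.34 0 .0235;-.02 -.34 0 .0235;-.02 -.34 0 .0235;-.02 -.34 0 .0235;-.02 -.34 0 .0235;-.01 -.34 0 .0235;-.01 -.34 0 .0235"

```text
t: 32.07
eef_pos: [493.4, -393.4, 149.0]
tcp_rot: [3.141, -0.001, 3.033]
ft_force: [1.1, 0.3, -0.3]
opening: 0.118
grip_force: 30.0
```

Request:
drive_tool --deltas "0 0 -.2 0;0 0 -.3 0;0 0 0 0;0 0 0 0"

```text
t: 32.4
eef_pos: [493.4, -391.3, 98.4]
tcp_rot: [3.139, -0.003, 3.03]
ft_force: [-0.5, 0.1, -0.1]
opening: 0.119
grip_force: 30.0
```

```bash
python3 held.py
```

```text
tcp [ 493.4 -391.3   98.4] yaw 173.59 open 0.11865255600906807 t 32.4
-105 18 z -14.3 l -13.3 12.8
-90 38 z -13.6 l -11.2 14.3
-75 22 z -13.6 l -13.0 10.3
-60 21 z -15.4 l -6.6 8.1
-45 21 z -13.9 l -7.5 8.3
-30 23 z -14.1 l -8.6 7.4
-15 27 z -10.4 l -13.7 13.6
0 15 z -11.8 l 0.5 12.6
15 20 z -13.2 l -8.2 7.7
30 20 z -13.3 l -4.1 8.8
45 22 z -12.9 l -8.9 10.4
60 18 z -12.6 l -5.8 8.0
75 22 z -12.9 l -6.6 8.8
90 8 z -11.9 l -4.3 5.4
```

Request:
drive_tool --deltas ".03 .02 -.25 0;0 0 -.25 0;0 0 -.12 0;0 0 -.05 0;0 0 -.02 0;0 0 0 0;0 0 0 0"

```text
t: 33.03
eef_pos: [497.5, -390.3, 31.8]
tcp_rot: [-3.141, 0.001, 3.03]
ft_force: [0.7, 0.0, -0.4]
opening: 0.123
grip_force: 30.0
```

Request:
drive_tool --deltas "0 0 0 0;0 0 0 0;0 0 0 0;0 0 .05 0;0 0 .2 0;0 0 .35 0;0 0 .35 0;0 0 .3 0;0 0 0 0" --gripper 0.55

```text
t: 33.78
eef_pos: [498.7, -391.4, 162.2]
tcp_rot: [-3.136, 0.007, 3.03]
ft_force: [0.1, -0.8, 0.9]
opening: 0.449
grip_force: 0.0
```

```bash
cat > nm.py <<'E'
from meas import *
im,d=env.read_camera('top'); C=cloud('top',d); np.savez('pics/nm.npz',im=im,d=d)
for nm,(x0,x1,y0,y1) in dict(mat=(330,620,130,420),tray=(400,610,-415,-255)).items():
    m=((C[...,2]>9.5)&(C[...,2]<22)&(im[...,0]>im[...,2]+30)&(im[...,0]>110)&(C[...,0]>x0)&(C[...,0]<x1)&(C[...,1]>y0)&(C[...,1]<y1)).astype(np.uint8)
    n,l,st,_=cv2.connectedComponentsWithStats(m,connectivity=8)
    for i in range(1,n):
        if st[i,4]>80: 
            p=C[l==i]; rect(nm,p); v=p[:,:2]-p[:,:2].mean(0); u=np.linalg.svd(v,full_matrices=False)[2][0]; print('  mean',p.mean(0).round(1),'axis deg',np.degrees(np.arctan2(u[1],u[0])).round(2),'range',(v@u).min().round(1),(v@u).max().round(1))
E
python3 nm.py
```

```text
mat 314 c [468.6 283.6] size [ 24.6 192.9] ang 2.87
  mean [466.1 276.9  13.7] axis deg -84.7 range -103.1 90.1
mat 328 c [394. 263.] size [193.7  23.9] ang 88.16
  mean [393.6 268.3  13.3] axis deg 87.48 range -102.2 91.5
tray 135 c [ 439.6 -383. ] size [12.5 75.6] ang 83.9
  mean [ 440.2 -382.7   13.6] axis deg 173.24 range -37.3 38.4
```

Request:
drive_tool --deltas "-.017 .337 0 -.0213;-.017 .337 0 -.0213;-.017 .337 0 -.0213;-.017 .337 0 -.0213;-.017 .337 0 -.0213;-.017 .337 0 -.0213;-.017 .337 0 -.0213;-.017 .337 0 -.0213;-.017 .337 0 -.0213;-.017 .337 0 -.0213"

```text
t: 34.67
eef_pos: [479.3, -51.3, 154.9]
tcp_rot: [-3.141, -0.001, 2.357]
ft_force: [1.1, -0.4, 0.4]
opening: 0.451
grip_force: 0.0
```

Request:
drive_tool --deltas "-.017 .337 0 -.0213;-.017 .337 0 -.0213;-.017 .337 0 -.0213;-.017 .337 0 -.0213;-.017 .337 0 -.0213;-.017 .337 0 -.0213;-.017 .337 0 -.0213;-.017 .337 0 -.0213;-.017 .337 0 -.0213;-.017 .337 0 -.0213"

```text
t: 35.5
eef_pos: [462.3, 285.6, 154.8]
tcp_rot: [-3.14, 0.001, 1.688]
ft_force: [-0.4, -0.8, 1.7]
opening: 0.447
grip_force: 0.0
```

Request:
drive_tool --deltas "0 0 0 0;0 0 0 0"

```text
t: 35.67
eef_pos: [462.2, 285.1, 154.6]
tcp_rot: [-3.14, 0.001, 1.695]
ft_force: [0.5, -0.5, 0.1]
opening: 0.449
grip_force: 0.0
```

```bash
python3 nm.py
```

```text
mat 241 c [470.8 259.5] size [ 24.6 145.8] ang 1.97
  mean [468.4 252.9  13.5] axis deg -84.8 range -79.9 66.3
mat 253 c [392.8 246.6] size [157.2  10.9] ang 88.32
  mean [392.7 247.   13.4] axis deg -92.82 range -78.3 79.1
tray 349 c [ 497.3 -385.8] size [ 26.3 190.8] ang 81.82
  mean [ 500.9 -389.3   14. ] axis deg 173.61 range -91.4 99.4
```

Request:
drive_tool --deltas ".03 -.03 -.35 0;0 0 -.35 0;0 0 -.35 0;0 0 -.2 0;0 0 -.08 0;0 0 0 0;0 0 0 0"

```text
t: 36.3
eef_pos: [466.3, 279.9, 22.8]
tcp_rot: [-3.141, 0.0, 1.691]
ft_force: [0.1, 0.4, -1.3]
opening: 0.45
grip_force: 0.0
```

Request:
drive_tool --deltas "0 0 0 0;0 0 0 0;0 0 0 0;0 0 0 0;0 0 0 0;0 0 0 0;0 0 0 0" --gripper 1

```text
t: 36.88
eef_pos: [466.1, 281.0, 22.7]
tcp_rot: [3.141, 0.0, 1.692]
ft_force: [0.9, -1.2, 2.6]
opening: 0.122
grip_force: 29.9
```

Request:
drive_tool --deltas "0 0 .05 0;0 0 .1 0;0 0 .2 0;0 0 .3 0;0 0 .3 0;0 0 .3 0;0 0 0 0"

```text
t: 37.47
eef_pos: [467.7, 282.0, 153.5]
tcp_rot: [3.134, -0.003, 1.692]
ft_force: [0.4, 0.9, 0.2]
opening: 0.125
grip_force: 29.9
```

```bash
python3 held.py
```

```text
tcp [467.7 282.  153.5] yaw 96.93 open 0.12522764795054506 t 37.4667
-15 7 z -11.3 l 11.4 15.3
0 57 z -8.1 l -9.8 15.1
15 46 z -9.1 l -4.1 9.4
30 43 z -9.0 l -3.2 9.1
45 46 z -9.3 l -4.2 10.3
60 47 z -8.6 l -3.2 9.6
75 46 z -8.3 l -2.5 10.3
90 31 z -9.4 l -2.2 9.8
```

Request:
drive_tool --deltas ".018 -.308 0 .0213;.018 -.308 0 .0213;.018 -.308 0 .0213;.018 -.308 0 .0213;.018 -.308 0 .0213;.018 -.308 0 .0213;.018 -.308 0 .0213;.018 -.308 0 .0213;.018 -.308 0 .0213;.018 -.308 0 .0213"

```text
t: 38.35
eef_pos: [483.5, -28.3, 147.0]
tcp_rot: [-3.141, -0.001, 2.364]
ft_force: [0.9, 0.4, -0.4]
opening: 0.125
grip_force: 29.9
```

Request:
drive_tool --deltas ".018 -.308 0 .0213;.018 -.308 0 .0213;.018 -.308 0 .0213;.018 -.308 0 .0213;.018 -.308 0 .0213;.018 -.308 0 .0213;.018 -.308 0 .0213;.018 -.308 0 .0213;.018 -.308 0 .0213;.018 -.308 0 .0213"

```text
t: 39.18
eef_pos: [501.5, -336.2, 146.7]
tcp_rot: [3.141, -0.001, 3.033]
ft_force: [0.6, -0.1, -0.4]
opening: 0.123
grip_force: 29.9
```

Request:
drive_tool --deltas "0 0 -.2 0;0 0 -.3 0;0 0 0 0;0 0 0 0"

```text
t: 39.52
eef_pos: [501.3, -334.3, 96.3]
tcp_rot: [3.139, -0.003, 3.03]
ft_force: [0.6, 0.0, 0.1]
opening: 0.126
grip_force: 29.9
```

```bash
python3 held.py
```

```text
tcp [ 501.3 -334.3   96.3] yaw 173.59 open 0.1258917057751833 t 39.5167
-105 17 z -10.7 l -11.3 12.7
-90 36 z -9.7 l -14.7 14.2
-75 22 z -11.0 l -10.8 11.2
-60 23 z -9.8 l -6.4 8.6
-45 23 z -11.3 l -7.4 8.3
-30 22 z -10.3 l -5.0 6.7
-15 26 z -8.3 l -14.0 13.7
0 13 z -11.5 l 1.8 13.6
15 21 z -10.1 l -5.4 10.7
30 22 z -9.3 l -3.9 7.9
45 20 z -9.8 l -4.3 8.3
60 20 z -9.2 l -5.5 10.7
75 22 z -9.5 l -4.1 10.9
90 10 z -9.9 l -3.1 4.7
```

Request:
drive_tool --deltas "0 0 -.25 0;0 0 -.25 0;0 0 -.12 0;0 0 -.05 0;0 0 -.02 0;0 0 0 0;0 0 0 0"

```text
t: 40.15
eef_pos: [502.6, -335.3, 29.8]
tcp_rot: [-3.141, 0.001, 3.03]
ft_force: [-0.6, 0.2, -0.4]
opening: 0.123
grip_force: 29.9
```

Request:
drive_tool --deltas "0 0 0 0;0 0 0 0;0 0 0 0;0 0 .05 0;0 0 .2 0;0 0 .35 0;0 0 .35 0;0 0 .3 0;0 0 0 0" --gripper 0.55

```text
t: 40.9
eef_pos: [503.7, -336.2, 159.9]
tcp_rot: [-3.137, 0.007, 3.03]
ft_force: [-0.3, 0.3, 0.0]
opening: 0.445
grip_force: 0.0
```

Request:
drive_tool --deltas "-.055 .299 0 -.024;-.055 .299 0 -.024;-.055 .299 0 -.024;-.055 .299 0 -.024;-.055 .299 0 -.024;-.055 .299 0 -.024;-.055 .299 0 -.024;-.055 .299 0 -.024;-.055 .299 0 -.024;-.055 .299 0 -.024"

```text
t: 41.73
eef_pos: [446.5, -34.6, 153.7]
tcp_rot: [3.141, 0.0, 2.272]
ft_force: [1.3, -0.1, -0.6]
opening: 0.449
grip_force: 0.0
```

Request:
drive_tool --deltas "-.055 .299 0 -.024;-.055 .299 0 -.024;-.055 .299 0 -.024;-.055 .299 0 -.024;-.055 .299 0 -.024;-.055 .299 0 -.024;-.055 .299 0 -.024;-.055 .299 0 -.024;-.055 .299 0 -.024;-.055 .299 0 -.024"

```text
t: 42.57
eef_pos: [391.5, 264.5, 153.7]
tcp_rot: [3.141, -0.0, 1.518]
ft_force: [1.8, -0.5, -0.1]
opening: 0.45
grip_force: 0.0
```

```bash
python3 nm.py; python3 -c "
from h import *
s=env.state();print(s['eef_pos'],np.degrees(s['tcp_rot'][2]),s['joints'])"
```

```text
mat 226 c [392.2 235.9] size [139.9  10.9] ang 88.13
  mean [392.2 238.   13.5] axis deg -92.73 range -67.9 72.1
tray 340 c [ 500.2 -330.7] size [ 26.9 193.1] ang 81.33
  mean [ 501.9 -334.1   14. ] axis deg 174.05 range -94.4 98.8
tray 344 c [ 496.7 -392.3] size [ 26.8 190.4] ang 86.35
  mean [ 499.3 -389.2   13.9] axis deg 173.49 range -92.9 97.8
[391.14602681 268.04226523 153.8645727 ] 86.6338143442327 [4.60940233e-01 3.87886433e-01 2.00803869e+00 1.10043872e-03
 7.44041979e-01 5.18882985e-01]
```

Request:
drive_tool --deltas ".02 0 -.3 0;0 0 -.35 0;0 0 -.35 0;0 0 -.22 0;0 0 -.08 0;0 0 -.01 0;0 0 0 0;0 0 0 0"

```text
t: 43.28
eef_pos: [394.5, 263.2, 23.2]
tcp_rot: [3.141, -0.0, 1.522]
ft_force: [0.2, -0.5, -0.1]
opening: 0.455
grip_force: 0.0
```

Request:
drive_tool --deltas "0 0 0 0;0 0 0 0;0 0 0 0;0 0 0 0;0 0 0 0;0 0 0 0;0 0 0 0" --gripper 1

```text
t: 43.87
eef_pos: [394.1, 263.1, 22.7]
tcp_rot: [3.141, 0.0, 1.522]
ft_force: [-0.1, 0.1, 3.7]
opening: 0.121
grip_force: 30.0
```

Request:
drive_tool --deltas "0 0 .05 0;0 0 .1 0;0 0 .2 0;0 0 .3 0;0 0 .3 0;0 0 .3 0;0 0 0 0;0 0 0 0"

```text
t: 44.53
eef_pos: [394.5, 263.3, 149.5]
tcp_rot: [3.138, -0.002, 1.522]
ft_force: [-0.1, -0.7, -1.1]
opening: 0.124
grip_force: 30.0
```

```bash
python3 held.py
```

```text
tcp [394.5 263.3 149.5] yaw 87.2 open 0.12449181165650643 t 44.5333
-30 4 z -14.7 l 7.1 8.4
-15 17 z -7.0 l 9.7 15.8
0 61 z -8.3 l -8.8 15.6
15 39 z -8.8 l -3.1 9.3
30 41 z -8.9 l -5.1 8.0
45 42 z -9.2 l -3.8 8.8
60 42 z -9.4 l -6.1 11.8
75 85 z -8.4 l -11.7 16.1
90 35 z -10.0 l -6.5 14.5
```

Request:
drive_tool --deltas ".057 -.272 0 -.026;.057 -.272 0 -.026;.057 -.272 0 -.026;.057 -.272 0 -.026;.057 -.272 0 -.026;.057 -.272 0 -.026;.057 -.272 0 -.026;.057 -.272 0 -.026;.057 -.272 0 -.026;.057 -.272 0 -.026"

```text
t: 45.42
eef_pos: [450.5, -10.3, 146.4]
tcp_rot: [-3.14, 0.002, 0.701]
ft_force: [0.2, 1.0, -0.4]
opening: 0.123
grip_force: 30.0
```

Request:
drive_tool --deltas ".057 -.272 0 -.026;.057 -.272 0 -.026;.057 -.272 0 -.026;.057 -.272 0 -.026;.057 -.272 0 -.026;.057 -.272 0 -.026;.057 -.272 0 -.026;.057 -.272 0 -.026;.057 -.272 0 -.026;.057 -.272 0 -.026"

```text
t: 46.25
eef_pos: [507.6, -282.0, 145.9]
tcp_rot: [-3.14, 0.003, -0.116]
ft_force: [0.4, -0.5, -0.3]
opening: 0.124
grip_force: 30.0
```

Request:
drive_tool --deltas "0 0 -.2 0;0 0 -.3 0;0 0 0 0;0 0 0 0"

```text
t: 46.58
eef_pos: [507.1, -280.3, 95.7]
tcp_rot: [-3.139, 0.004, -0.112]
ft_force: [0.2, 0.0, -0.2]
opening: 0.123
grip_force: 30.0
```

```bash
python3 held.py
```

```text
tcp [ 507.1 -280.3   95.7] yaw -6.41 open 0.12273769489325574 t 46.5833
-105 5 z -8.8 l -2.7 4.0
-90 22 z -9.9 l -8.0 8.1
-75 19 z -11.2 l -7.3 4.0
-60 16 z -11.1 l -7.9 1.7
-45 16 z -11.2 l -5.9 2.0
-30 17 z -12.6 l -6.4 -0.2
-15 16 z -9.1 l -15.7 -3.9
0 31 z -7.3 l -14.8 10.2
15 24 z -9.9 l -8.4 6.5
30 23 z -10.1 l -7.5 5.5
45 23 z -10.3 l -8.3 7.8
60 23 z -9.8 l -7.1 3.8
75 38 z -10.8 l -15.7 15.7
90 28 z -10.3 l -16.7 10.7
```

Request:
drive_tool --deltas "0 0 -.25 0;0 0 -.25 0;0 0 -.12 0;0 0 -.05 0;0 0 -.02 0;0 0 0 0;0 0 0 0"

```text
t: 47.22
eef_pos: [508.6, -281.2, 29.7]
tcp_rot: [3.141, -0.001, -0.112]
ft_force: [-0.0, -0.8, -0.2]
opening: 0.126
grip_force: 30.0
```

Request:
drive_tool --deltas "0 0 0 0;0 0 0 0;0 0 0 0;0 0 .05 0;0 0 .2 0;0 0 .35 0;0 0 .35 0;0 0 .3 0;0 0 0 0" --gripper 0.55

```text
t: 47.97
eef_pos: [509.8, -282.1, 159.7]
tcp_rot: [3.137, -0.008, -0.112]
ft_force: [0.7, 0.4, -0.0]
opening: 0.452
grip_force: 0.0
```

Request:
drive_tool --deltas "0 .35 .2 0;0 .4 0 0;0 .4 0 0;0 .4 0 0;0 .4 0 0;0 .4 0 0;0 .4 0 0;0 .4 0 0;0 .4 0 0;0 .4 0 0"

```text
t: 48.8
eef_pos: [507.6, 116.0, 173.8]
tcp_rot: [3.142, -0.0, -0.112]
ft_force: [1.2, -0.0, -0.6]
opening: 0.45
grip_force: 0.0
```

Request:
drive_tool --deltas "0 .4 .2 0;0 .4 0 0;0 .4 0 0;0 .4 0 0;0 .3 0 0;0 0 0 0;0 0 0 0;0 0 0 0"

```text
t: 49.47
eef_pos: [507.8, 300.9, 192.0]
tcp_rot: [3.141, 0.0, -0.111]
ft_force: [0.3, 0.3, 1.0]
opening: 0.454
grip_force: 0.0
```

```bash
python3 nm.py
python3 - <<'E'
from h import *
snap('top','tF',1.9,(110,300,130,430)); snap('scene','sF',1.5)
C=cloud('top',np.load('pics/tF.npz')['d']); im=np.load('pics/tF.npz')['im'].astype(int)
red=(im[...,0]>1.45*im[...,1])&(im[...,0]>1.9*im[...,2])&(C[...,2]>34)&(C[...,2]<60)&(C[...,0]>425)&(C[...,0]<720)&(C[...,1]>35)&(C[...,1]<135)
P=C[red]; r=P-[570.7,85,0]; yt=r[:,0]*.997+r[:,1]*.077; xt=r[:,0]*.077-r[:,1]*.997
for a in range(-140,140,14):
    q=(yt>=a)&(yt<a+14)
    if q.sum(): print(a,q.sum(),'xt',xt[q].mean().round(1),'z',np.percentile(P[q][:,2],90).round(1))
E
```

```text
tray 337 c [ 509.8 -277.7] size [ 25.6 193.6] ang 81.52
  mean [ 514.4 -281.    14. ] axis deg 173.61 range -91.9 101.8
tray 337 c [ 500.3 -330.8] size [ 26.3 193.4] ang 81.38
  mean [ 504.4 -334.4   13.9] axis deg 174.12 range -92.0 101.3
tray 345 c [ 496.3 -391.1] size [ 25.2 190.3] ang 84.9
  mean [ 499.8 -389.3   14. ] axis deg 173.43 range -91.8 98.6
-112 36 xt 0.3 z 45.5
-98 47 xt -0.8 z 44.7
-84 25 xt -0.1 z 45.0
-70 46 xt -0.6 z 45.7
-56 22 xt -1.2 z 45.9
-42 43 xt -0.8 z 45.4
-28 34 xt -0.7 z 46.0
14 28 xt 0.2 z 45.6
28 40 xt -0.8 z 45.5
42 17 xt -0.8 z 44.4
56 39 xt -0.7 z 46.1
70 26 xt -0.1 z 44.6
84 34 xt 0.1 z 45.3
98 37 xt -0.1 z 45.4
```

View pics/tF.png

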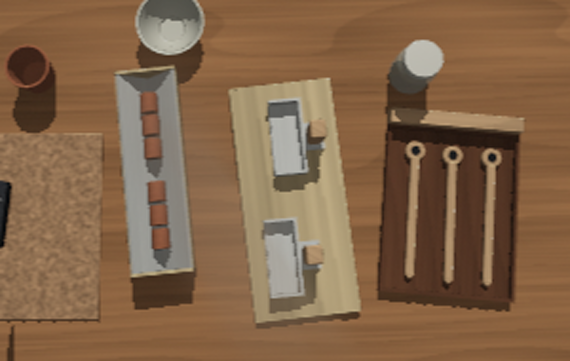

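View pics/sF.png

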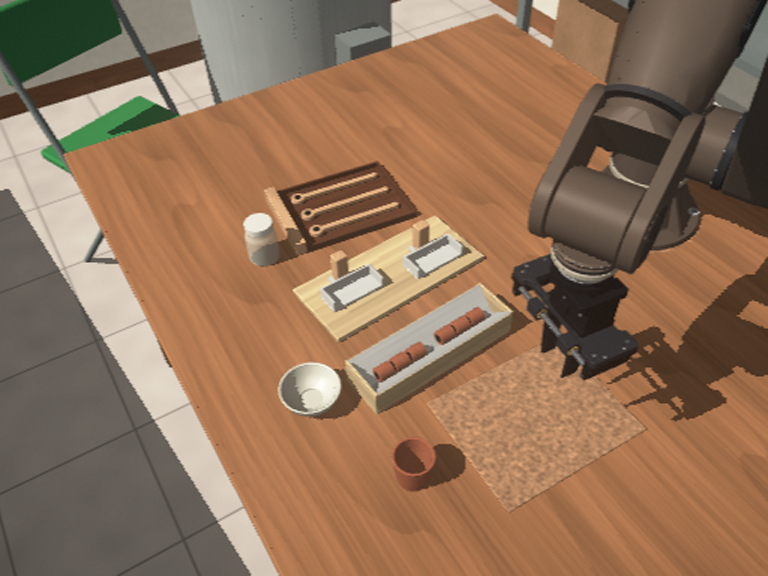

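Three needles lie in the tray with their eyes at (416,151), (453,155) and (491,157), towards the block. Both scoops stand upright, all six beads are in line, and the mat is empty.

```bash
python3 -c "
from cell import env
print(env.job_done())"
```

```text
the job is handed in; nothing more can be done
None
```

The job is handed in at about 50 s on the robot's clock. By the last camera check, all six beads lie in the fold, both scoops stand upright on the board, and the three needles (no fourth was found) lie flat in the tray with eyes to the block; the judge returned no verdict.

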